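Shut the temperature logger in the drop-front cabinet

TASK

Put the temperature logger away in the small sloped-front cabinet: pull the cabinet's flap all the way down, get the logger in over it so that it lies flat and face up wholly inside, and swing the flap back up until it is fully closed. Do not let the flap slam or crash down, and leave the note pad, the brass weight and the mouse where they are.

Things in the scene. Friction and masses are not known exactly. Their poses are not given: they have to be found in the camera images.
- cabinet: Grey metal cabinet with a sloped front, fixed, 140 deep x 262 wide x 148 mm high. Origin: on the bench under the middle of the flap's hinge line; x points into the cabinet, y left along the hinge, z up. Inner floor at z = 45 mm, from x = 0 to the back wall at x = 134 mm, between side walls at y = +-125 mm. The roof, top at z = 148 mm, starts at x = 56 mm: the front leans back 30 degrees.
- flap (a joint): Angle of the windowed flap, 262 wide x 112 long x 10 mm thick, hinged at its bottom edge: 0 closed (leaning back 30 degrees), 0.52 upright, 2.09 fully open: level before the cabinet, inner face up and flush with the inner floor. Stiff hinge: it stays where left, but sinks slowly once it leans over 35 degrees outward; about 3 N at the bar moves it.
- flap_bar (a point): Middle of the flap's loop handle: a round steel bar 10 mm thick, 140 mm long, parallel to the hinge, in the flap's plane (middle of its thickness), 160 mm from the hinge line and 48 mm beyond the free edge (43 mm clear between them). Moves with the flap: 186 mm above the bench when closed, 40 mm when open.
- flap_hinge (a point): Middle of the flap's hinge line, 45 mm above the bench, fixed to the cabinet. The flap turns about the cabinet's y axis here.
- temp_logger: White temperature logger, a flat rounded case 86 x 52 x 22 mm (x, y, z), 0.11 kg, lying face up on the bench. Origin: centre of its underside; x along its length, z up out of its face.
- note_pad: Square yellow pad of stickers, 76 x 76 x 20 mm, a bystander. Origin: centre of its underside.
- cal_weight: Brass check weight with a knob, 37 mm in diameter, 70 mm high, a bystander. Origin: centre of its underside.
- mouse: Black computer mouse, 126 x 54 x 40 mm, a bystander. Origin: centre of its underside.

How it is judged:
On the way, in this order (a step that is already met when the one before it is completed fails the run):
1. the flap is pulled all the way down (value of joint flap above 1.98 rad), for 0.2 s.
2. the logger lies on the cabinet's inner floor, behind the hinge line (x of temp_logger in the frame of cabinet between 0.034 and 0.134 m and y of temp_logger in the frame of cabinet between -0.11 and 0.11 m and z of temp_logger in the frame of cabinet between 0.04 and 0.055 m and angle between temp_logger's own z axis and vertical below 0.15 rad), for 0.2 s.
At the end, for the whole second after the job is handed in: The flap is closed (within 0.06 rad), and the logger lies still and face up (within 0.15 rad) on the cabinet's inner floor, its centre more than 34 mm behind the hinge line and between the side walls (all of step 2 and value of joint flap below 0.06 rad and linear speed of temp_logger below 0.02 m/s); the robot touches nothing.
It fails at once if the flap slams or crashes down (faster than 3 rad/s) (velocity of joint flap above 3 rad/s or velocity of joint flap below -3 rad/s).
It fails at once if the note pad, the brass weight or the mouse is moved by more than 25 mm (distance of any of note_pad, cal_weight, mouse from where it was at the start of the episode above 0.025 m).
It also fails if it takes over 72 s, if anything falls off the work surface, if the arm or the gripper's body presses on something with over 40 N, if the wrist force passes 120 N, or if a joint passes its speed limit or range.

ROBOT

A 6-joint arm with a two-finger parallel gripper is mounted at the origin on a cart in front of the work surface, level with it; the furniture and walls round the work are solid. World frame = base frame: x ahead of the robot, y to its left, z up, the work surface at z = 0. Lengths are in m, angles in rad, forces in N, time in s.
With the tool pointing down it reaches from about 0.325 to 0.85 m from the base axis. Payload 4.4 kg.
Tool frame: the origin (TCP) lies midway between the tips of the shut fingers; the grasp point (between the pads) lies 19 mm behind it; x points along the fingers, y is the direction in which the jaws open and shut, and the axes are right-handed (so a half turn about x gives the same grasp; the last joint's range is limited). The gripper opens to 94 mm and grips with 3 to 60 N. Pads are 16 mm wide; open, the fingers measure 119 mm over their backs; the gripper's body (75 mm by 177 mm) begins 78 mm behind the grasp point.
Start: joints at [-1.339, 0.207, 1.542, -0, 1.393, -0.15], TCP at [0.214, -0.534, 0.205] pointing down, gripper open.
Joint ranges: [-2.73, 2.73], [-0.86, 2.22], [0.23, 2.46], [-1.11, 4.25], [0.08, 2.63], [-2.82, 2.82]. Speed limits (rad/s): [2.79, 2.79, 3.14, 3.14, 3.14, 3.14].

INTERFACE

Orientations are given as a unit quaternion [w, x, y, z].
In Python, from rig import sense, snapshot, sign_off gives the robot as it stands.
- The arm moves only by the shell command python3 -m crank 'ROWS'. ROWS is JSON, a list that holds one entry, the list of rows, each a list of 5 numbers: the shift along the tool's x, y, z in mm, then the turn about the tool's x in degrees, then the closure in counts, from 0 (fully open) to 255 (shut). A call has 1 to 10 rows; each row shifts and turns the pose as measured when the row begins, along the tool's axes as they then stand; what a row does not reach is not made up. A row lasts 1/12 s, in which the tool goes at most 41.7 mm and 7.16 degrees, less where a joint would pass 70% of its speed; a pose out of reach is approached as far as the arm can. A call is refused whole if a number of a shift passes 41.7 or a number of a turn 7.16, either way. A call with a gripper value outside its range is refused whole. The fingers move at their own pace and stop on an object; the grip force is fixed at half the most. Time passes only in rows, so rows that do not move let the fingers close. It gives the time, the measured TCP pose, the force and the opening at its end, in the units of the state.
- sense(): the state, without advancing time (a new reading comes with each control period).
- snapshot(name): name is "scene" or "top"; returns a dict with "pixels" (384x512x3 uint8, red, green, blue), "fx", "fy", "cx", "cy" (pixels), "world_from_camera" (4x4, takes a point from camera to world coordinates). Camera axes: x right, y up, looking along -z (the intrinsics and any distortion apply to the point x, -y, -z); pixel columns grow to the right and rows downward; lengths in m; the calibration is good to about 2 mm. A picture is of the moment at which its call begins. There is no depth.
- sign_off(): hands the job in, once; it reports no verdict.
The state is a dict: "time": time; "joints": joint angles; "qd": joint speeds; "joint_efforts": joint torques, N m; "tool_pos": TCP position; "ee_rot": TCP orientation; "wrist_force": force on the tool from outside, world axes, zero at the start; "wrist_torque": the same for the moment, N m; "gripper_width": finger opening in m.
Only numpy, scipy, OpenCV 4.12 (cv2) and the standard library are available. Lean on these libraries where they do the work, as an engineer would, in place of code of your own. Each camera call takes 0.05 s, during which the arm holds its last target.

## Working session

There is one attempt and no reset: what is moved stays moved. The work goes in short steps, Python scripts to look and compute and a shell command to move; the robot and the scene stay as the last step left them, time stands still between calls to the robot, and variables do not carry over. Pictures are saved under pics/ and viewed, and the job is handed in when it is done.

```bash
ls; mkdir -p pics; python3 - <<'E'
from rig import sense,snapshot
import cv2
s=sense();print(s)
for n in("scene","top"):
    d=snapshot(n);cv2.imwrite(f"pics/{n}0.png",d["pixels"][:,:,::-1]);print(n,d["fx"],d["fy"],d["cx"],d["cy"],d["world_from_camera"],[k for k in d])
E
```

```text
pics
{'time': 0.0, 'joints': array([-1.33950417e+00,  2.07411370e-01,  1.54289667e+00,  8.80430640e-07,
        1.39348427e+00, -1.50479175e-01]), 'qd': array([-2.08855648e-03,  1.65285474e-04,  1.00954922e-03,  1.26688854e-03,
        7.66936674e-05, -5.16392863e-04]), 'joint_efforts': array([-1.21797424e-03, -3.70878410e+01, -2.81418228e+01,  6.96531124e-02,
        3.61829333e-02, -1.64272710e-04]), 'tool_pos': array([ 0.2140454 , -0.53283766,  0.20432287]), 'ee_rot': array([-0.13338114, -0.69423179, -0.13493528,  0.69429401]), 'wrist_force': array([0.10372783, 0.36506166, 0.84983371]), 'wrist_torque': array([-0.04452599, -0.01868967,  0.00814907]), 'gripper_width': 0.09400459034844573}
scene 442.1590024710697 442.1590024710697 249.64991583505875 193.62861306581618 [[-0.57218364  0.43807756 -0.69332094 -0.33449754]
 [-0.82007561 -0.31494554  0.47779211  0.6643707 ]
 [-0.00904833  0.84196043  0.53946341  0.86078806]
 [ 0.          0.          0.          1.        ]] ['pixels', 'fx', 'fy', 'cx', 'cy', 'world_from_camera']
top 378.42948020090677 378.42948020090677 255.45232357807964 190.1757239957265 [[-0.01753799  0.99569413 -0.09102533  0.48491717]
 [-0.99983096 -0.01796749 -0.00390109  0.0148959 ]
 [-0.00551979  0.09094153  0.99584094  1.5204731 ]
 [ 0.          0.          0.          1.        ]] ['pixels', 'fx', 'fy', 'cx', 'cy', 'world_from_camera']
```

View pics/scene0.png

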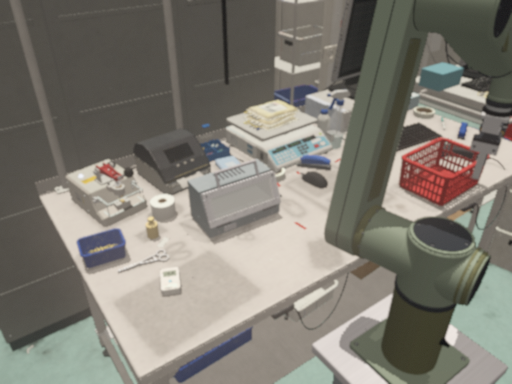

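View pics/top0.png

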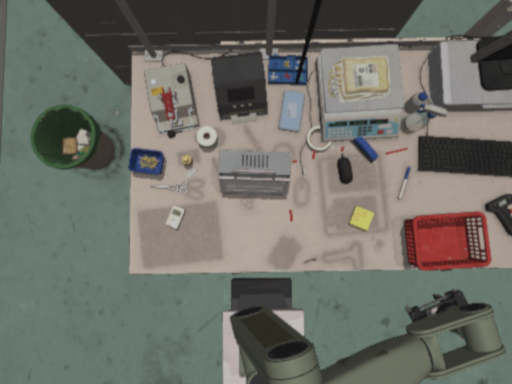

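The scene view shows the cabinet around (235,200) and the logger at (170,280). In the top view the cabinet is at (255,175), the logger at (175,217), the pad at (362,217), the weight at (187,160) and the mouse at (345,168). Next I'll enlarge these areas.

```bash
python3 - <<'E'
import cv2
a=cv2.imread("pics/scene0.png")[140:310,130:300];b=cv2.imread("pics/top0.png")[140:240,150:310]
cv2.imwrite("pics/sc.png",cv2.resize(a,None,fx=3.5,fy=3.5,interpolation=cv2.INTER_CUBIC))
cv2.imwrite("pics/tc.png",cv2.resize(b,None,fx=5,fy=5,interpolation=cv2.INTER_CUBIC))
E
```

```text
(no output)
```

View pics/sc.png

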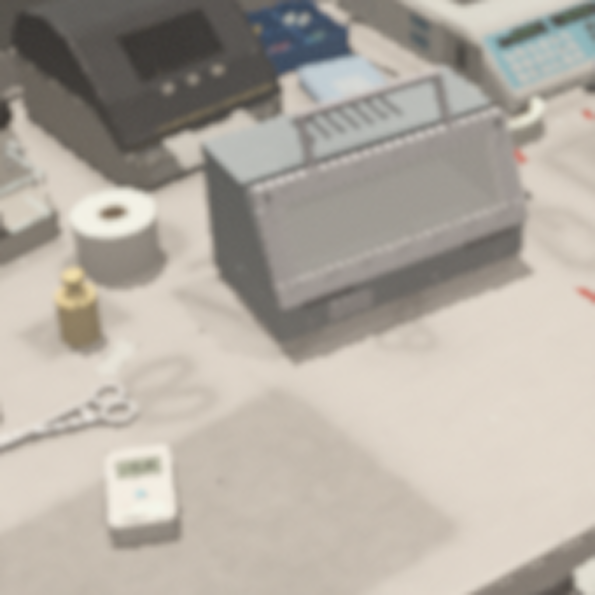

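View pics/tc.png

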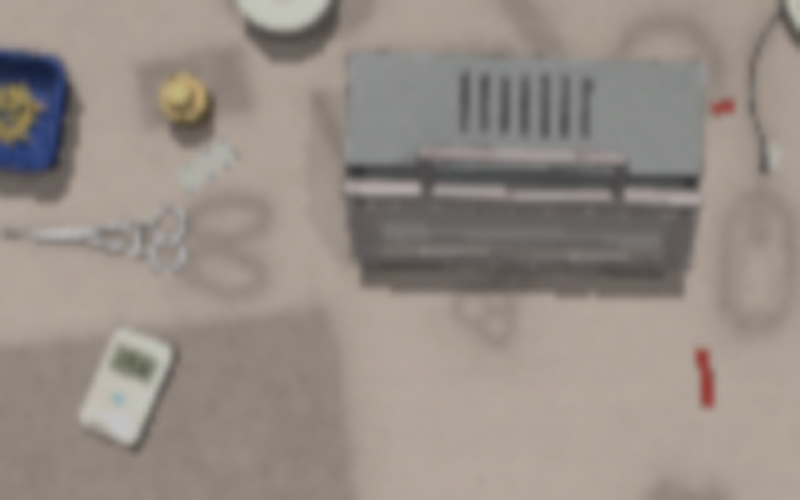

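```bash
cat > h.py <<'E'
import numpy as np,cv2
from rig import sense,snapshot
C={"scene":(442.159,249.65,193.6286,np.array([[-0.57218364,0.43807756,-0.69332094,-0.33449754],[-0.82007561,-0.31494554,0.47779211,0.6643707],[-0.00904833,0.84196043,0.53946341,0.86078806]])),
"top":(378.4295,255.4523,190.1757,np.array([[-0.01753799,0.99569413,-0.09102533,0.48491717],[-0.99983096,-0.01796749,-0.00390109,0.0148959],[-0.00551979,0.09094153,0.99584094,1.5204731]]))}
def ray(n,u,v):
    f,cx,cy,T=C[n];d=T[:,:3]@np.array([(u-cx)/f,-(v-cy)/f,-1]);return T[:,3],d/np.linalg.norm(d)
def onz(n,u,v,z):
    o,d=ray(n,u,v);return o+d*(z-o[2])/d[2]
def tri(a,b):
    o1,d1=ray("scene",*a);o2,d2=ray("top",*b)
    t=np.linalg.lstsq(np.c_[d1,-d2],o2-o1,rcond=None)[0];p=o1+t[0]*d1;q=o2+t[1]*d2
    return ((p+q)/2).round(4),round(np.linalg.norm(p-q),4)
def proj(n,p):
    f,cx,cy,T=C[n];c=T[:,:3].T@(np.array(p)-T[:,3]);return cx+f*c[0]/-c[2],cy-f*c[1]/-c[2]
E
python3 - <<'E'
from h import *
s=lambda x,y:(x/3.5+130-.36,y/3.5+140-.36); t=lambda x,y:(x/5+150-.4,y/5+140-.4)
P={"barL":((305,123),(422,153)),"barR":((441,76),(625,159)),"roofBL":(None,(346,52)),"roofBR":(None,(704,62)),"flapTL":((252,188),(346,188)),"flapTR":((503,112),(697,200)),"weighttop":((73,273),(187,92)),
"logTL(far)":((106,450),(124,327)),"logTR":((171,447),(175,345)),"logBL":((110,528),(80,420)),"logBR":((178,522),(130,447))}
for k,(a,b) in P.items():
    if a: print(k,tri(s(*a),t(*b)))
for k in("roofBL","roofBR"): print(k,onz("top",*t(*P[k][1]),.148))
for k in P:
    if k[:3]=="log":print(k,onz("top",*t(*P[k][1]),.022).round(4),onz("scene",*s(*P[k][0]),.022).round(4))
d=cv2.imread("pics/top0.png");hsv=cv2.cvtColor(d,cv2.COLOR_BGR2HSV)
# logger mask both
for n,(r0,r1,c0,c1) in {"top":(203,232,163,188),"scene":(262,300,155,185)}.items():
    im=cv2.imread(f"pics/{n}0.png");g=im.min(2);m=np.zeros_like(g);m[r0:r1,c0:c1]=(g[r0:r1,c0:c1]>185)*255
    cs,_=cv2.findContours(m,cv2.RETR_EXTERNAL,cv2.CHAIN_APPROX_NONE);c=max(cs,key=cv2.contourArea)
    q=np.array([onz(n,*p[0],.022)[:2] for p in c],np.float32);print(n,cv2.minAreaRect(q*1000))
# pad
m=cv2.inRange(hsv,(20,120,150),(35,255,255));m[:, :340]=0;m[:200]=0;m[235:]=0;m[:,385:]=0
ys,xs=np.nonzero(m);print("pad",onz("top",xs.mean(),ys.mean(),.02))
print("mouse",onz("top",345,168,.03))
E
```

```text
barL (array([0.6771, 0.0919, 0.1885]), np.float64(0.0077))
barR (array([ 0.6707, -0.0504,  0.1918]), np.float64(0.0038))
flapTL (array([0.6597, 0.1528, 0.1531]), np.float64(0.0002))
flapTR (array([ 0.6461, -0.1039,  0.1478]), np.float64(0.0027))
weighttop (array([0.7492, 0.2864, 0.0675]), np.float64(0.004))
logTL(far) (array([0.5696, 0.3447, 0.0239]), np.float64(0.0043))
logTR (array([0.5526, 0.3016, 0.0176]), np.float64(0.0047))
logBL (array([0.4959, 0.379 , 0.0184]), np.float64(0.0004))
logBR (array([0.4725, 0.3367, 0.0196]), np.float64(0.0049))
roofBL [0.76122309 0.15251327 0.148     ]
roofBR [ 0.74886679 -0.11057207  0.148     ]
logTL(far) [0.5686 0.3433 0.022 ] [0.5733 0.3456 0.022 ]
logTR [0.5536 0.3028 0.022 ] [0.5463 0.3017 0.022 ]
logBL [0.4957 0.3779 0.022 ] [0.4925 0.3804 0.022 ]
logBR [0.4738 0.3383 0.022 ] [0.4685 0.3358 0.022 ]
top ((495.21484375, 347.47607421875), (23.898479461669922, 11.709973335266113), 52.67877197265625)
scene ((537.5631713867188, 342.5622863769531), (82.32866668701172, 106.33140563964844), 54.508724212646484)
pad [ 0.50783045 -0.3940717   0.02      ]
mouse [ 0.70315269 -0.33636368  0.03      ]
```

```bash
python3 - <<'E'
import cv2
a=cv2.imread("pics/scene0.png")[155:245,185:285];b=cv2.imread("pics/top0.png")[145:205,213:297]
cv2.imwrite("pics/sc2.png",cv2.resize(a,None,fx=6,fy=6,interpolation=cv2.INTER_CUBIC))
cv2.imwrite("pics/tc2.png",cv2.resize(b,None,fx=9,fy=9,interpolation=cv2.INTER_CUBIC))
E
```

```text
(no output)
```

View pics/sc2.png

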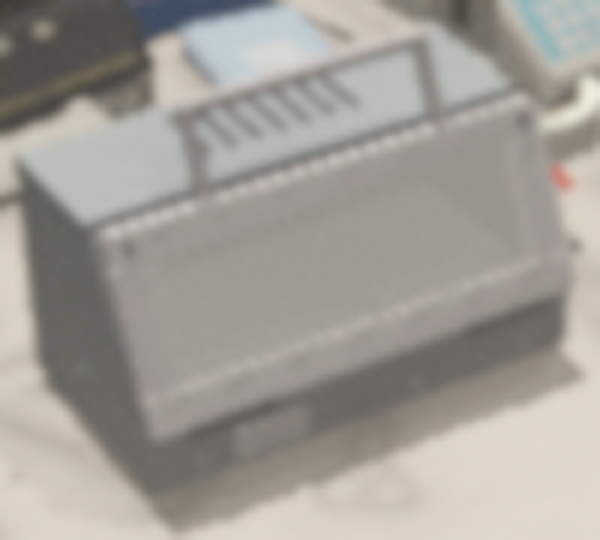

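View pics/tc2.png

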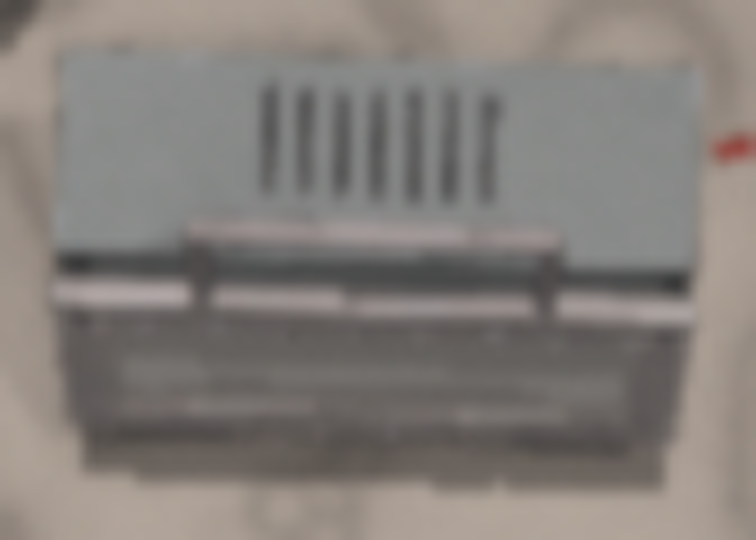

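```bash
python3 - <<'E'
from h import *
s=lambda x,y:(x/6+185-.42,y/6+155-.42); t=lambda x,y:(x/9+213-.44,y/9+145-.44)
P={"barL":((180,120),(190,231)),"barR":((428,44),(561,241)),"roofBL":((20,158),(60,50)),"roofFL":((83,226),(57,252)),"flapTL":((105,232),(55,292)),"flapTR":((528,97),(694,312)),"bottomFL":((160,490),(85,470))}
for k,(a,b) in P.items(): print(k,tri(s(*a),t(*b)))
print("roof on .148",[onz("top",*t(*p),.148).round(4) for p in((60,50),(700,67),(57,252),(690,274))])
print("bar .186/.19",[onz("top",*t(*p),z).round(4) for p in((190,231),(561,241)) for z in(.186,.19)])
print("flap top inner edge",[onz("top",*t(*p),.146).round(4) for p in((55,282),(694,302))])
print("bottomF",[onz("top",*t(*p),.0).round(4) for p in((85,468),(663,485))],onz("scene",*s(160,490),0))
E
```

```text
barL (array([0.6785, 0.0954, 0.1893]), np.float64(0.0019))
barR (array([ 0.6712, -0.0517,  0.1892]), np.float64(0.0041))
roofBL (array([0.7596, 0.1488, 0.1466]), np.float64(0.0053))
roofFL (array([0.6778, 0.1533, 0.1478]), np.float64(0.001))
flapTL (array([0.6598, 0.1524, 0.1534]), np.float64(0.0022))
flapTR (array([ 0.6483, -0.1047,  0.1497]), np.float64(0.001))
bottomFL (array([0.5999, 0.1573, 0.0314]), np.float64(0.0097))
roof on .148 [array([0.7608, 0.1509, 0.148 ]), array([ 0.7489, -0.1103,  0.148 ]), array([0.6775, 0.1529, 0.148 ]), array([ 0.6638, -0.1041,  0.148 ])]
bar .186/.19 [array([0.6796, 0.0964, 0.186 ]), array([0.679 , 0.0961, 0.19  ]), array([ 0.6729, -0.0502,  0.186 ]), array([ 0.6723, -0.05  ,  0.19  ])]
flap top inner edge [array([0.6655, 0.154 , 0.146 ]), array([ 0.6526, -0.1056,  0.146 ])]
bottomF [array([0.6005, 0.1561, 0.    ]), array([ 0.5882, -0.1024,  0.    ])] [ 6.38725944e-01  1.41912165e-01 -1.11022302e-16]
```

```bash
cat >> h.py <<'E'
from scipy.spatial.transform import Rotation as R
H=np.array([.615,.0235,0]);cx_=np.array([.99887,-.0475,0]);cy_=np.array([.0475,.99887,0])
def cab(x,y,z): return H+x*cx_+y*cy_+np.array([0,0,z])
def bar(th):
    a=np.pi/6-th; return cab(.16*np.sin(a)-.005*np.cos(a),0,.045+.16*np.cos(a)+.005*np.sin(a))
def rep(target=None,jaw=None):
    s=sense();q=s["ee_rot"];M=R.from_quat([q[1],q[2],q[3],q[0]]).as_matrix();p=s["tool_pos"]
    jy=np.degrees(np.arctan2(M[1,1],M[0,1]))
    print("t",round(s["time"],2),"pos",p.round(4),"cab",((p-H)@cx_).round(4),((p-H)@cy_).round(4),"toolx",M[:,0].round(3),"jawdir deg",jy.round(2),"toolz",M[:,2].round(3),"w",round(s["gripper_width"],4),"F",s["wrist_force"].round(1),"j6",s["joints"][5].round(2))
    if jaw is not None:
        d=(jaw-jy+90)%180-90; print("turn world-ccw deg",round(d,2),"-> tool x turn",round(-d,2))
    if target is not None: print("shift mm tool",(M.T@(np.array(target)-p)*1000).round(1),"world",((np.array(target)-p)*1000).round(1))
E
python3 - <<'E'
from h import *
print(bar(.1),bar(.1)-bar(2.09))
rep(bar(.1)+[0,0,.04],-2.72)
E
```

```text
[0.67613977 0.02059258 0.19291371] [ 0.22097937 -0.01050839  0.15221045]
t 0.1 pos [ 0.2141 -0.5329  0.2044] cab -0.3741 -0.5748 toolx [-0.     0.002 -1.   ] jawdir deg -68.12 toolz [-0.928 -0.373 -0.   ] w 0.0941 F [-0.5  0.5  0.6] j6 -0.15
turn world-ccw deg 65.4 -> tool x turn -65.4
shift mm tool [ -27.6 -341.5 -635. ] world [462.1 553.5  28.5]
```

```bash
python3 -m crank '[[[-5,0,0,-6.54,150],[-5,0,0,-6.54,150],[-5,0,0,-6.54,150],[-5,0,0,-6.54,150],[-5,0,0,-6.54,150],[-5,0,0,-6.54,150],[-5,0,0,-6.54,150],[-5,0,0,-6.54,150],[-5,0,0,-6.54,150],[-5,0,0,-6.54,150]]]'
python3 - <<'E'
from h import *
rep(bar(.1)+[0,0,.04],-2.72)
E
```

```text
time: 0.93
tool_pos: [0.2127, -0.5273, 0.2473]
ee_rot: [0.496, 0.502, 0.508, -0.494]
wrist_force: [1.0, -0.8, -0.1]
gripper_width: 0.0387
t 0.93 pos [ 0.2127 -0.5273  0.2473] cab -0.3756 -0.5693 toolx [-0.005  0.02  -1.   ] jawdir deg 0.41 toolz [ 0.007 -1.    -0.02 ] w 0.0387 F [ 1.  -0.8 -0.1] j6 -1.35
turn world-ccw deg -3.13 -> tool x turn 3.13
shift mm tool [  23.1  467.3 -544.3] world [463.4 547.9 -14.4]
```

```bash
python3 -m crank '[[[0,23,-27,0,150],[0,23,-27,0,150],[0,23,-27,0,150],[0,23,-27,0,150],[0,23,-27,0,150],[0,23,-27,0,150],[0,23,-27,0,150],[0,23,-27,0,150],[0,23,-27,0,150],[0,23,-27,0,150]]]'
python3 - <<'E'
from h import *
rep(bar(.1)+[0,0,.04],-2.72)
E
```

```text
time: 1.77
tool_pos: [0.4431, -0.2483, 0.2469]
ee_rot: [0.491, 0.504, 0.507, -0.498]
wrist_force: [0.2, -0.8, 0.6]
gripper_width: 0.0386
t 1.77 pos [ 0.4431 -0.2483  0.2469] cab -0.1588 -0.2797 toolx [-0.01   0.023 -1.   ] jawdir deg -0.18 toolz [-0.003 -1.    -0.023] w 0.0386 F [ 0.2 -0.8  0.6] j6 -0.69
turn world-ccw deg -2.54 -> tool x turn 2.54
shift mm tool [  17.8  232.3 -269.3] world [233.  268.9 -14. ]
```

```bash
python3 -m crank '[[[0,23,-27,0.3,150],[0,23,-27,0.3,150],[0,23,-27,0.3,150],[0,23,-27,0.3,150],[0,23,-27,0.3,150],[0,23,-27,0.3,150],[0,23,-27,0.3,150],[0,23,-27,0.3,150],[0,23,-27,0.3,150],[0,23,-27,0,150]]]'
python3 -m crank '[[[0,0,0,0,150]]]'
python3 - <<'E'
from h import *
rep(bar(.1)+[0,0,.04],-2.72)
for n in("scene","top"):
    d=snapshot(n)["pixels"][:,:,::-1]
    cv2.imwrite(f"pics/{n}1.png",d)
a=cv2.imread("pics/scene1.png")[110:260,170:320];b=cv2.imread("pics/top1.png")[130:230,200:320]
a=cv2.resize(a,(400,400),interpolation=cv2.INTER_CUBIC);b=cv2.resize(b,(400,333),interpolation=cv2.INTER_CUBIC);b=cv2.copyMakeBorder(b,0,67,0,0,0)
cv2.imwrite("pics/c1.png",np.hstack([a,b]))
E
```

```text
time: 2.6
tool_pos: [0.686, 0.0332, 0.2443]
ee_rot: [0.476, 0.514, 0.498, -0.512]
wrist_force: [0.9, -0.8, -1.1]
gripper_width: 0.0387
time: 2.68
tool_pos: [0.6883, 0.0387, 0.242]
ee_rot: [0.476, 0.513, 0.5, -0.51]
wrist_force: [-1.5, 0.6, 0.9]
gripper_width: 0.0386
t 2.68 pos [0.6883 0.0387 0.242 ] cab 0.0725 0.0187 toolx [-0.02   0.027 -0.999] jawdir deg -2.6 toolz [-0.046 -0.999 -0.026] w 0.0386 F [-1.5  0.6  0.9] j6 -0.04
turn world-ccw deg -0.12 -> tool x turn 0.12
shift mm tool [  8.8 -11.1  18.9] world [-12.1 -18.1  -9.1]
```

View pics/c1.png

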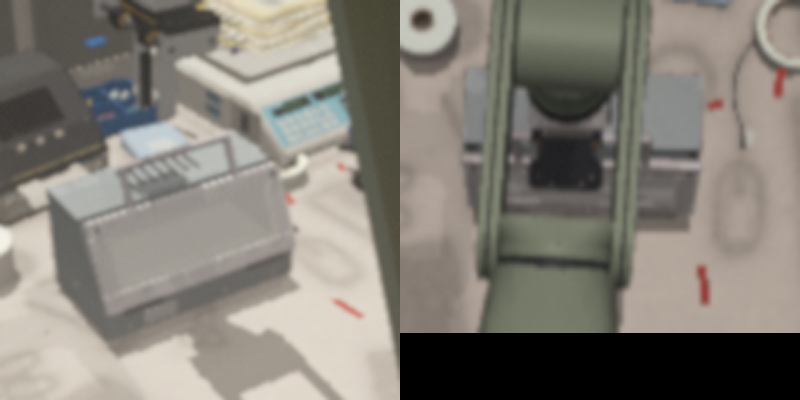

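```bash
python3 -m crank '[[[0,-6,10,0,150],[0,-6,9,0,150],[0,0,0,0,150]]]'
python3 - <<'E'
from h import *
b=np.array([.6757,.022,.1895])
rep(b,-2.72);print(proj("scene",sense()["tool_pos"]),proj("scene",b))
d=snapshot("scene")["pixels"][100:220,180:300,::-1];cv2.imwrite("pics/c2.png",cv2.resize(d,None,fx=5,fy=5,interpolation=cv2.INTER_CUBIC))
E
```

```text
time: 3.03
tool_pos: [0.6694, 0.0121, 0.2413]
ee_rot: [-0.475, -0.511, -0.499, 0.513]
wrist_force: [0.7, 0.3, 0.3]
gripper_width: 0.0387
t 3.03 pos [0.6694 0.0121 0.2413] cab 0.0549 -0.0088 toolx [-0.026  0.023 -0.999] jawdir deg -2.85 toolz [-0.05  -0.999 -0.021] w 0.0387 F [0.7 0.3 0.3] j6 -0.07
turn world-ccw deg 0.13 -> tool x turn -0.13
shift mm tool [51.8  7.2 -9.1] world [  6.3   9.9 -51.8]
(np.float64(238.4778774200404), np.float64(152.89380511446106)) (np.float64(235.07160194107615), np.float64(167.90885775548625))
```

View pics/c2.png

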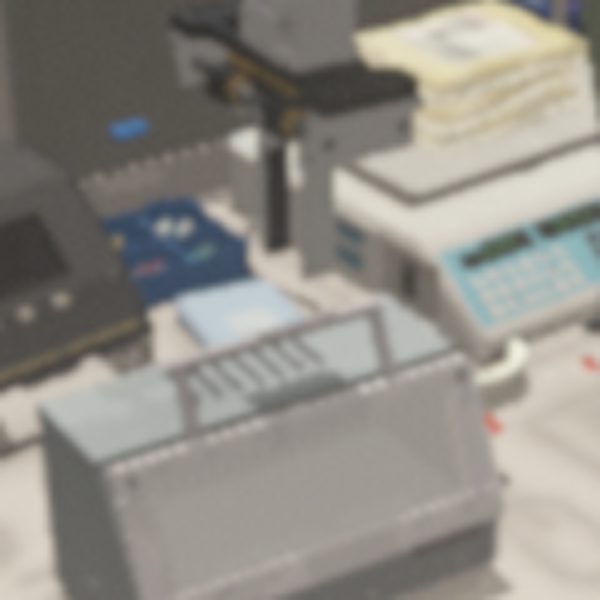

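```bash
python3 -m crank '[[[0,8,-8,0,150],[14,0,0,0,150],[14,0,0,0,150],[14,0,0,0,150],[14,0,0,0,150],[10,0,0,0,150],[0,0,0,0,150]]]'
python3 - <<'E'
from h import *
b=np.array([.6757,.022,.172])
rep(b,-2.72)
d=snapshot("scene")["pixels"][100:220,180:300,::-1];cv2.imwrite("pics/c3.png",cv2.resize(d,None,fx=5,fy=5,interpolation=cv2.INTER_CUBIC))
E
```

```text
time: 3.67
tool_pos: [0.6802, 0.0181, 0.1794]
ee_rot: [0.475, 0.517, 0.494, -0.512]
wrist_force: [-0.1, 0.4, -0.5]
gripper_width: 0.0386
t 3.67 pos [0.6802 0.0181 0.1794] cab 0.0654 -0.0023 toolx [-0.013  0.024 -1.   ] jawdir deg -3.43 toolz [-0.06  -0.998 -0.024] w 0.0386 F [-0.1  0.4 -0.5] j6 -0.06
turn world-ccw deg 0.71 -> tool x turn -0.71
shift mm tool [ 7.5 -4.6 -3.5] world [-4.5  3.9 -7.4]
```

View pics/c3.png

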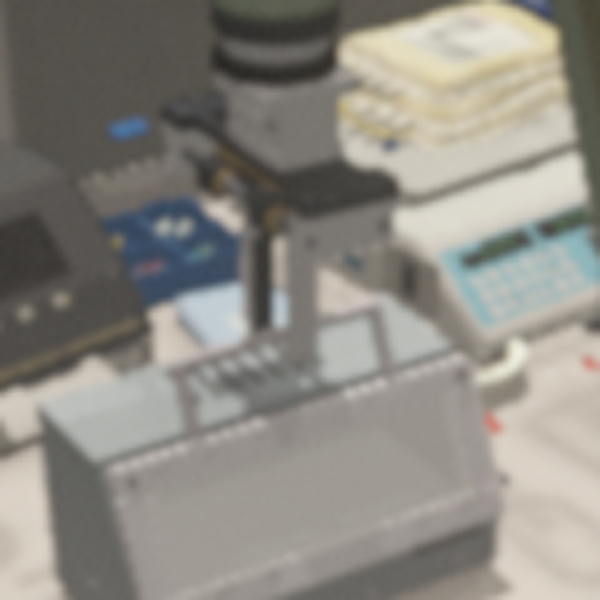

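The near finger is in front of the bar at about (300,360) and the far one is behind it at about (260,330), so the fingers straddle the bar. I'll close them.

```bash
python3 -m crank '[[[6,-4,0,-0.7,160],[0,0,0,0,190],[0,0,0,0,230],[0,0,0,0,255],[0,0,0,0,255],[0,0,0,0,255]]]'
python3 - <<'E'
from h import *
rep(bar(0.1),-2.72)
E
```

```text
time: 4.22
tool_pos: [0.6783, 0.0183, 0.1779]
ee_rot: [0.481, 0.516, 0.496, -0.507]
wrist_force: [0.0, 0.4, -2.9]
gripper_width: 0.009
t 4.22 pos [0.6783 0.0183 0.1779] cab 0.0634 -0.0022 toolx [-0.006  0.024 -1.   ] jawdir deg -2.68 toolz [-0.047 -0.999 -0.024] w 0.009 F [ 0.   0.4 -2.9] j6 -0.07
turn world-ccw deg -0.04 -> tool x turn 0.04
shift mm tool [-14.9  -2.3  -2.6] world [-2.1  2.3 15. ]
```

```bash
python3 - <<'E'
from h import *
for th in np.arange(.08,2.1,.07):
    d=(bar(th+.07)-bar(th))*1000; print(round(th,2),"y",round(d@cx_,1),"x",round(-d[2],1))
E
```

```text
0.08 y -10.4 x -4.1
0.15 y -10.7 x -3.4
0.22 y -10.9 x -2.6
0.29 y -11.0 x -1.9
0.36 y -11.2 x -1.1
0.43 y -11.2 x -0.3
0.5 y -11.2 x 0.5
0.57 y -11.1 x 1.3
0.64 y -11.0 x 2.0
0.71 y -10.8 x 2.8
0.78 y -10.6 x 3.6
0.85 y -10.4 x 4.3
0.92 y -10.0 x 5.0
0.99 y -9.7 x 5.7
1.06 y -9.2 x 6.4
1.13 y -8.8 x 7.0
1.2 y -8.3 x 7.6
1.27 y -7.7 x 8.1
1.34 y -7.1 x 8.7
1.41 y -6.5 x 9.1
1.48 y -5.8 x 9.6
1.55 y -5.2 x 9.9
1.62 y -4.4 x 10.3
1.69 y -3.7 x 10.6
1.76 y -3.0 x 10.8
1.83 y -2.2 x 11.0
1.9 y -1.4 x 11.1
1.97 y -0.7 x 11.2
2.04 y 0.1 x 11.2
```

```bash
python3 -m crank '[[[-4.4,-10.3,0,0,255],[-3.6,-10.6,0,0,255],[-2.8,-10.8,0,0,255],[-2,-11,0,0,255],[-1.3,-11.2,0,0,255],[-0.5,-11.2,0,0,255],[0.3,-11.2,0,0,255]]]'
python3 - <<'E'
from h import *
rep(bar(0.57)-[0,0,.014],-2.72)
E
```

```text
time: 4.8
tool_pos: [0.6088, 0.0219, 0.1922]
ee_rot: [0.485, 0.522, 0.49, -0.502]
wrist_force: [1.9, -0.8, -4.5]
gripper_width: 0.0089
t 4.8 pos [0.6088 0.0219 0.1922] cab -0.0061 -0.0019 toolx [ 0.015  0.025 -1.   ] jawdir deg -2.76 toolz [-0.048 -0.999 -0.026] w 0.0089 F [ 1.9 -0.8 -4.5] j6 -0.08
turn world-ccw deg 0.04 -> tool x turn -0.04
shift mm tool [ 1.6 -6.3 -1.9] world [-6.2  2.2 -1.6]
```

```bash
python3 -m crank '[[[1,-11.2,0,0,255],[1.5,-11,0,0,255],[2.3,-11,0,0,255],[3,-10.8,0,0,255],[3.6,-10.6,0,0,255],[4.3,-10.4,0,0,255],[5,-10,0,0,255]]]'
python3 - <<'E'
from h import *
rep(bar(0.99)-[0,0,.014],-2.72)
E
```

```text
time: 5.38
tool_pos: [0.5448, 0.0252, 0.1769]
ee_rot: [0.494, 0.531, 0.48, -0.493]
wrist_force: [2.3, 0.3, 2.5]
gripper_width: 0.0093
t 5.38 pos [0.5448 0.0252 0.1769] cab -0.0702 -0.0016 toolx [ 0.052  0.022 -0.998] jawdir deg -2.85 toolz [-0.048 -0.999 -0.025] w 0.0093 F [2.3 0.3 2.5] j6 -0.09
turn world-ccw deg 0.13 -> tool x turn -0.13
shift mm tool [ 5.  -6.5 -1.5] world [-6.1  1.9 -5.2]
```

```bash
python3 -m crank '[[[0,0,0,0,215],[0,0,0,0,215]]]'; python3 -m crank '[[[5,-10,0,0,215],[5.5,-9.7,0,0,215],[6,-9.2,0,0,215],[7,-8.8,0,0,215],[7.5,-8.3,0,0,215],[0,0,0,0,215]]]'
python3 - <<'E'
from h import *
rep(bar(1.27)-[0,0,.014],-2.72)
d=snapshot("scene")["pixels"][100:300,150:350,::-1];cv2.imwrite("pics/c4.png",cv2.resize(d,None,fx=3,fy=3,interpolation=cv2.INTER_CUBIC))
E
```

```text
time: 5.55
tool_pos: [0.5439, 0.0254, 0.1775]
ee_rot: [0.495, 0.531, 0.48, -0.493]
wrist_force: [0.6, -0.4, -0.2]
gripper_width: 0.0145
time: 6.05
tool_pos: [0.5027, 0.0278, 0.1461]
ee_rot: [0.497, 0.533, 0.478, -0.491]
wrist_force: [0.5, -0.3, 0.1]
gripper_width: 0.0147
t 6.05 pos [0.5027 0.0278 0.1461] cab -0.1124 -0.001 toolx [ 0.062  0.021 -0.998] jawdir deg -2.86 toolz [-0.048 -0.999 -0.024] w 0.0147 F [ 0.5 -0.3  0.1] j6 -0.1
turn world-ccw deg 0.14 -> tool x turn -0.14
shift mm tool [ 1.  0. -1.] world [ 0.2  1.  -1. ]
```

View pics/c4.png

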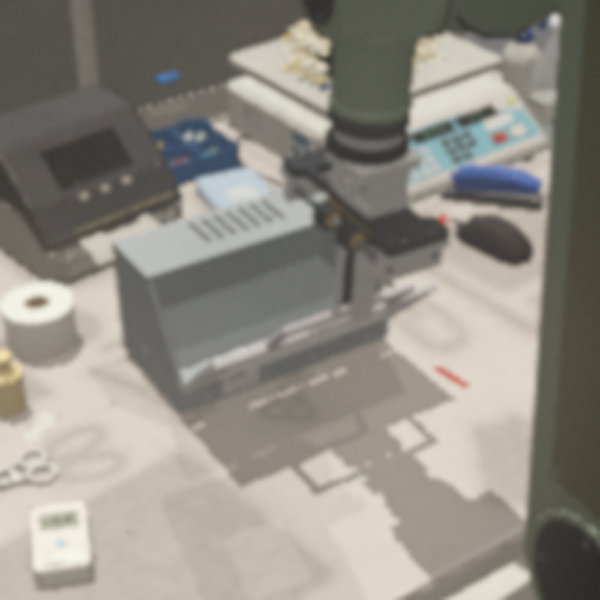

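The flap has come most of the way down and the bar is still between the fingers, so I'll continue.

```bash
python3 -m crank '[[[8.5,-8,0,0,215],[9,-7.5,0,0,215],[9,-7,0,0,215],[9.5,-6.3,0,0,215],[10,-5.8,0,0,215],[10,-5,0,0,215],[0,0,0,0,215]]]'
python3 - <<'E'
from h import *
rep(bar(1.69)-[0,0,.014],-2.72)
d=snapshot("scene")["pixels"][100:300,150:350,::-1];cv2.imwrite("pics/c5.png",cv2.resize(d,None,fx=3,fy=3,interpolation=cv2.INTER_CUBIC))
E
```

```text
time: 6.68
tool_pos: [0.4719, 0.0301, 0.0883]
ee_rot: [0.5, 0.536, 0.474, -0.488]
wrist_force: [0.3, 0.3, -0.0]
gripper_width: 0.0151
t 6.68 pos [0.4719 0.0301 0.0883] cab -0.1433 -0.0002 toolx [ 0.074  0.02  -0.997] jawdir deg -2.9 toolz [-0.049 -0.999 -0.024] w 0.0151 F [ 0.3  0.3 -0. ] j6 -0.11
turn world-ccw deg 0.18 -> tool x turn -0.18
shift mm tool [-1.5 -5.7 -0.2] world [-5.8  0.5  1.1]
```

View pics/c5.png

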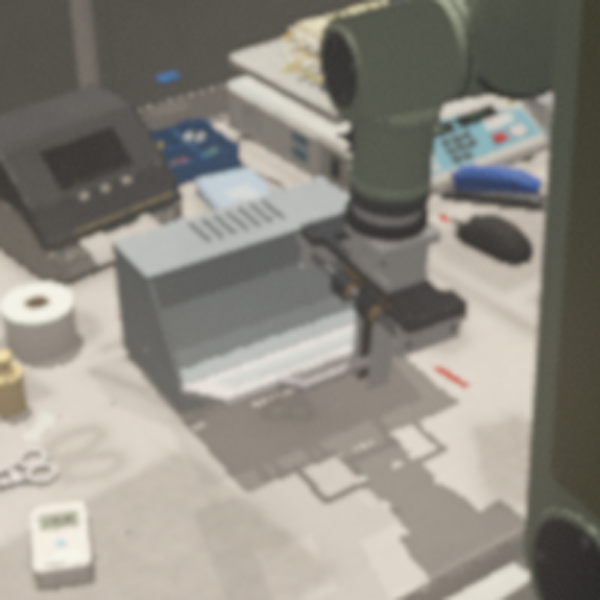

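```bash
python3 -m crank '[[[10,-5,0,0,215],[10.5,-5,0,0,215],[11,-4,0,0,215],[11,-3,0,0,215],[11,-2,0,0,215],[0,0,0,0,215],[0,0,0,0,215]]]'
python3 - <<'E'
from h import *
rep(bar(2.04)-[0,0,.014],-2.72)
d=snapshot("scene")["pixels"][100:300,150:350,::-1];cv2.imwrite("pics/c6.png",cv2.resize(d,None,fx=3,fy=3,interpolation=cv2.INTER_CUBIC))
E
```

```text
time: 7.32
tool_pos: [0.4586, 0.032, 0.0344]
ee_rot: [0.5, 0.536, 0.474, -0.488]
wrist_force: [0.7, 0.1, -0.1]
gripper_width: 0.0144
t 7.32 pos [0.4586 0.032  0.0344] cab -0.1566 0.0011 toolx [ 0.075  0.02  -0.997] jawdir deg -2.89 toolz [-0.049 -0.999 -0.024] w 0.0144 F [ 0.7  0.1 -0.1] j6 -0.12
turn world-ccw deg 0.17 -> tool x turn -0.17
shift mm tool [-0.6 -3.4  1.1] world [-3.5 -0.9  0.3]
```

View pics/c6.png

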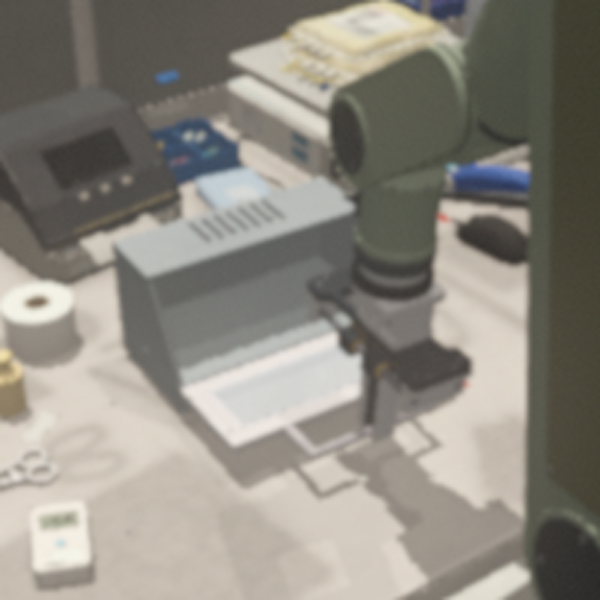

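```bash
python3 -m crank '[[[-15,0,0,0,215],[-15,0,0,0,215],[-15,0,0,0,215],[-5,0,0,0,255],[0,0,0,0,255],[0,0,0,0,255]]]'
python3 - <<'E'
from h import *
rep(bar(2.09)+[0,0,.01],-2.72)
for n in("scene","top"):
  d=snapshot(n)["pixels"][:,:,::-1];cv2.imwrite(f"pics/{n}7.png",d)
d=cv2.imread("pics/scene7.png")[150:300,180:330];cv2.imwrite("pics/c7.png",cv2.resize(d,None,fx=4,fy=4,interpolation=cv2.INTER_CUBIC))
E
```

```text
time: 7.87
tool_pos: [0.4576, 0.0306, 0.0897]
ee_rot: [0.502, 0.537, 0.472, -0.486]
wrist_force: [-1.0, -0.2, 0.0]
gripper_width: 0.001
t 7.87 pos [0.4576 0.0306 0.0897] cab -0.1576 -0.0004 toolx [ 0.081  0.019 -0.997] jawdir deg -2.89 toolz [-0.049 -0.999 -0.023] w 0.001 F [-1.  -0.2  0. ] j6 -0.11
turn world-ccw deg 0.17 -> tool x turn -0.17
shift mm tool [38.7 -5.6  0.5] world [ -2.4   0.5 -39. ]
```

View pics/c7.png

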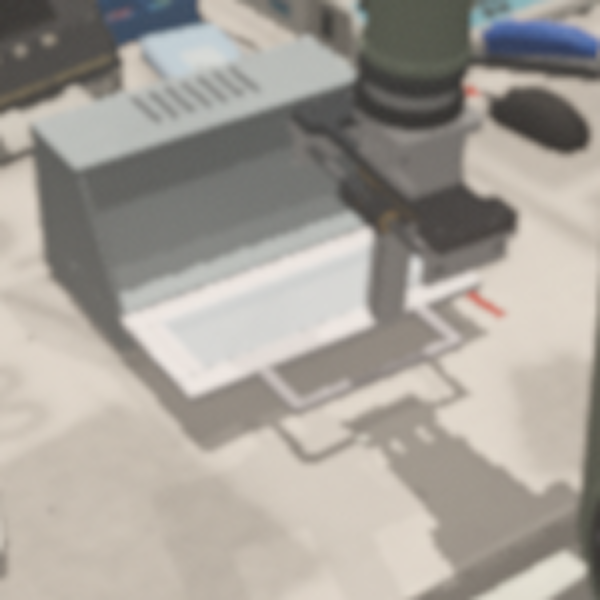

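```bash
python3 -m crank '[[[0,-6,0,0,255],[10,0,0,0,255],[10,0,0,0,255],[9,0,0,0,255],[7,0,0,0,255],[6,0,0,0,255],[5,0,0,0,255],[0,0,0,0,255]]]'
python3 - <<'E'
from h import *
rep(bar(2.09)+[0,0,.005],-2.72)
E
```

```text
time: 8.63
tool_pos: [0.4524, 0.0321, 0.0444]
ee_rot: [0.499, 0.533, 0.477, -0.489]
wrist_force: [-0.2, -0.2, -0.7]
gripper_width: 0.0005
t 8.63 pos [0.4524 0.0321 0.0444] cab -0.1629 0.0008 toolx [ 0.066  0.02  -0.998] jawdir deg -2.73 toolz [-0.046 -0.999 -0.023] w 0.0005 F [-0.2 -0.2 -0.7] j6 -0.12
turn world-ccw deg 0.01 -> tool x turn -0.01
shift mm tool [-1.1  2.9  0.8] world [ 2.8 -1.   1.3]
```

```bash
python3 -m crank '[[[4,2,0,0,255],[4,0,0,0,255]]]';  python3 -m crank '[[[3,0,0,0,255]]]'
python3 - <<'E'
from h import *
rep(bar(2.09)+[0,0,.005],-2.72)
d=snapshot("scene")["pixels"][180:300,200:320,::-1];cv2.imwrite("pics/c8.png",cv2.resize(d,None,fx=5,fy=5,interpolation=cv2.INTER_CUBIC))
E
```

```text
time: 8.8
tool_pos: [0.453, 0.0321, 0.0436]
ee_rot: [0.497, 0.53, 0.48, -0.492]
wrist_force: [-20.1, 0.2, 51.4]
gripper_width: 0.0002
time: 8.88
tool_pos: [0.453, 0.0321, 0.044]
ee_rot: [0.497, 0.529, 0.481, -0.492]
wrist_force: [-13.4, 0.1, 30.6]
gripper_width: 0.0005
t 8.88 pos [0.453  0.0321 0.044 ] cab -0.1622 0.0008 toolx [ 0.053  0.019 -0.998] jawdir deg -2.48 toolz [-0.042 -0.999 -0.022] w 0.0005 F [-13.4   0.1  30.6] j6 -0.12
turn world-ccw deg -0.24 -> tool x turn 0.24
shift mm tool [-1.6  2.3  0.8] world [ 2.2 -1.   1.7]
```

View pics/c8.png

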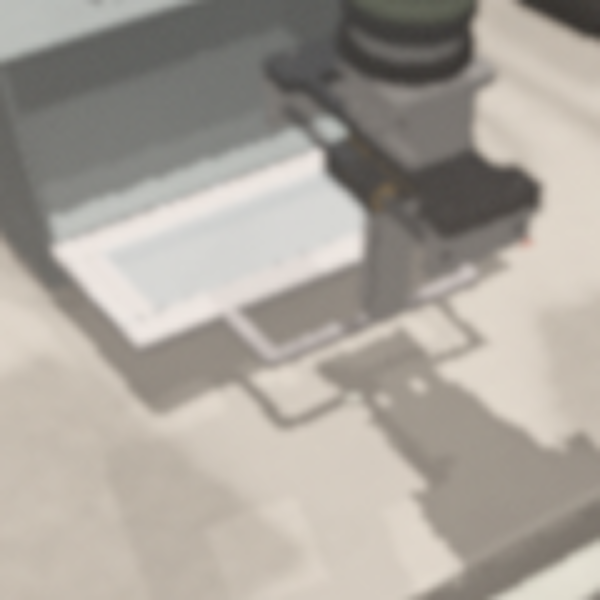

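```bash
python3 -m crank '[[[-20,0,0,0,120],[-30,0,0,0,60],[-20,0,0,-7,0],[-15,0,0,-7,0],[-15,0,0,-7,0],[0,0,0,-7,0],[0,0,0,-7,0],[0,0,0,-7,0],[0,0,0,-7,0],[0,0,0,-7,0]]]';python3 -m crank '[[[0,0,0,-7,0],[0,0,0,-5,0],[0,0,0,0,0]]]'
python3 - <<'E'
from h import *
rep([.523,.341,.1],65.3)
E
```

```text
time: 9.77
tool_pos: [0.4472, 0.0303, 0.1434]
ee_rot: [0.688, 0.224, 0.661, -0.201]
wrist_force: [-0.6, -0.3, -0.2]
gripper_width: 0.0638
time: 10.02
tool_pos: [0.4464, 0.0305, 0.1402]
ee_rot: [0.707, 0.148, 0.68, -0.127]
wrist_force: [0.3, -0.4, 0.7]
gripper_width: 0.0832
t 10.02 pos [0.4464 0.0305 0.1402] cab -0.1688 -0.001 toolx [ 0.042  0.021 -0.999] jawdir deg 67.61 toolz [ 0.924 -0.382  0.031] w 0.0832 F [ 0.3 -0.4  0.7] j6 -1.34
turn world-ccw deg -2.31 -> tool x turn 2.31
shift mm tool [ 49.9 314.7 -49. ] world [ 76.6 310.5 -40.2]
```

```bash
python3 -m crank '[[[0,30,-5,0.3,0],[0,30,-5,0.3,0],[0,30,-5,0.3,0],[0,30,-5,0.3,0],[0,30,-5,0.3,0],[0,30,-5,0.3,0],[0,30,-5,0.3,0],[0,30,-5,0,0],[0,30,-5,0,0],[0,25,-4,0,0]]]';python3 -m crank '[[[0,0,0,0,0],[0,0,0,0,0]]]'
python3 - <<'E'
from h import *
rep([.523,.341,.1],65.3)
for n in("scene","top"):
  d=snapshot(n)["pixels"][:,:,::-1];cv2.imwrite(f"pics/{n}9.png",d)
a=cv2.imread("pics/scene9.png")[180:310,110:240];b=cv2.imread("pics/top9.png")[160:260,140:240]
cv2.imwrite("pics/c9.png",np.hstack([cv2.resize(x,(400,400),interpolation=cv2.INTER_CUBIC) for x in(a,b)]))
E
```

```text
time: 10.85
tool_pos: [0.5249, 0.3266, 0.1384]
ee_rot: [0.697, 0.172, 0.678, -0.156]
wrist_force: [0.9, 0.3, -0.2]
gripper_width: 0.0941
time: 11.02
tool_pos: [0.5253, 0.3315, 0.1361]
ee_rot: [0.697, 0.172, 0.679, -0.155]
wrist_force: [0.6, 0.1, -0.8]
gripper_width: 0.0941
t 11.02 pos [0.5253 0.3315 0.1361] cab -0.1042 0.3034 toolx [ 0.03   0.017 -0.999] jawdir deg 63.31 toolz [ 0.893 -0.45   0.019] w 0.0941 F [ 0.6  0.1 -0.8] j6 -0.68
turn world-ccw deg 1.99 -> tool x turn -1.99
shift mm tool [36.1  6.4 -7. ] world [ -2.3   9.5 -36.1]
```

View pics/c9.png

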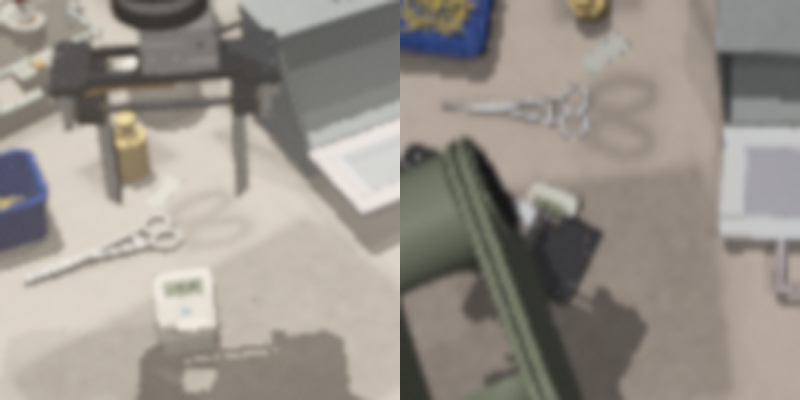

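```bash
python3 -m crank '[[[0,6,-8,-2,0],[20,0,0,0,0],[20,0,0,0,0],[20,0,0,0,0],[20,0,0,0,0],[0,0,0,0,0],[0,0,0,0,0]]]'
python3 - <<'E'
from h import *
rep([.523,.341,.007],65.3)
E
```

```text
time: 11.7
tool_pos: [0.522, 0.3364, 0.056]
ee_rot: [0.7, 0.161, 0.681, -0.144]
wrist_force: [-0.3, 1.2, 0.1]
gripper_width: 0.0939
t 11.7 pos [0.522  0.3364 0.056 ] cab -0.1077 0.3082 toolx [ 0.032  0.018 -0.999] jawdir deg 65.16 toolz [ 0.907 -0.42   0.021] w 0.0939 F [-0.3  1.2  0.1] j6 -0.71
turn world-ccw deg 0.14 -> tool x turn -0.14
shift mm tool [49.1  3.1 -2.1] world [  1.    4.6 -49. ]
```

```bash
python3 -m crank '[[[14,3,-2,0,0],[14,0,0,0,0],[12,0,0,0,0],[7,0,0,0,0],[0,0,0,0,0]]]'
python3 - <<'E'
from h import *
rep([.523,.341,.007],65.3)
d=snapshot("scene")["pixels"][210:310,110:210,::-1];cv2.imwrite("pics/c10.png",cv2.resize(d,None,fx=5,fy=5,interpolation=cv2.INTER_CUBIC))
E
```

```text
time: 12.12
tool_pos: [0.5252, 0.3416, 0.0089]
ee_rot: [0.702, 0.162, 0.679, -0.142]
wrist_force: [-0.8, -0.4, -0.0]
gripper_width: 0.0941
t 12.12 pos [0.5252 0.3416 0.0089] cab -0.1048 0.3134 toolx [ 0.037  0.02  -0.999] jawdir deg 65.13 toolz [ 0.907 -0.421  0.025] w 0.0941 F [-0.8 -0.4 -0. ] j6 -0.7
turn world-ccw deg 0.17 -> tool x turn -0.17
shift mm tool [ 1.8 -1.5 -1.8] world [-2.2 -0.6 -1.9]
```

View pics/c10.png

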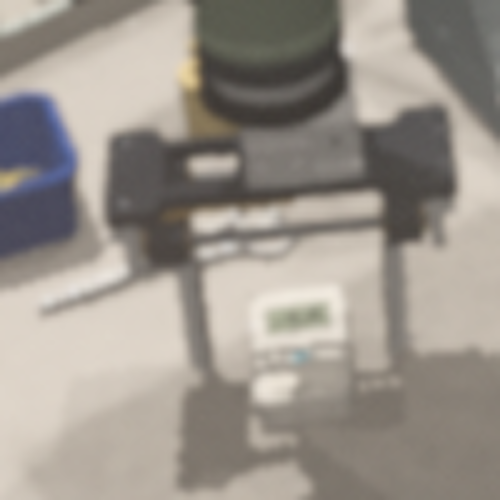

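The fingers sit on either side of the logger at its mid-length, so I'll close and lift.

```bash
python3 -m crank '[[[2,0,0,0,60],[0,0,0,0,100],[0,0,0,0,140],[0,0,0,0,200],[0,0,0,0,200],[0,0,0,0,200]]]';python3 -m crank '[[[-15,0,0,0,200],[-25,0,0,0,200],[-25,0,0,0,200],[-25,0,0,0,200],[-25,0,0,0,200],[-20,0,0,0,200],[0,0,0,0,200]]]'
python3 - <<'E'
from h import *
rep(cab(-.005,0,.14),87.28)
d=snapshot("scene")["pixels"][170:310,90:230,::-1];cv2.imwrite("pics/c11.png",cv2.resize(d,None,fx=4,fy=4,interpolation=cv2.INTER_CUBIC))
E
```

```text
time: 12.67
tool_pos: [0.5273, 0.3427, 0.0094]
ee_rot: [0.703, 0.163, 0.678, -0.141]
wrist_force: [0.1, -0.3, -0.5]
gripper_width: 0.0576
time: 13.25
tool_pos: [0.5183, 0.3379, 0.1461]
ee_rot: [0.7, 0.161, 0.681, -0.144]
wrist_force: [0.9, -0.6, 0.1]
gripper_width: 0.0509
t 13.25 pos [0.5183 0.3379 0.1461] cab -0.1115 0.3095 toolx [ 0.033  0.018 -0.999] jawdir deg 65.13 toolz [ 0.907 -0.421  0.022] w 0.0509 F [ 0.9 -0.6  0.1] j6 -0.7
turn world-ccw deg 22.15 -> tool x turn -22.15
shift mm tool [   3.3 -246.6  215.3] world [  91.7 -314.2   -6.1]
```

View pics/c11.png

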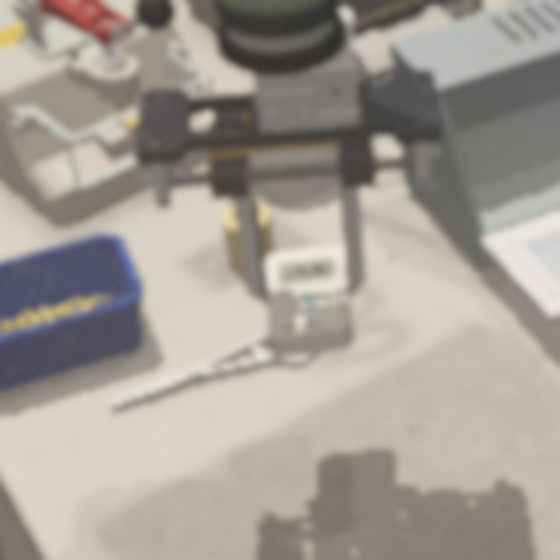

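```bash
python3 -m crank '[[[0,0,0,-7,200],[0,0,0,-7,200],[0,0,0,-6,200],[0,0,0,-4,200],[0,0,0,0,200]]]'
python3 - <<'E'
from h import *
rep(cab(-.055,0,.14),87.28)
E
```

```text
time: 13.72
tool_pos: [0.5126, 0.3351, 0.1348]
ee_rot: [0.714, 0.003, 0.7, 0.006]
wrist_force: [0.7, -1.0, -2.2]
gripper_width: 0.0511
t 13.72 pos [0.5126 0.3351 0.1348] cab -0.1171 0.3064 toolx [ 0.019  0.012 -1.   ] jawdir deg 90.25 toolz [1.    0.004 0.019] w 0.0511 F [ 0.7 -1.  -2.2] j6 -1.14
turn world-ccw deg -2.97 -> tool x turn 2.97
shift mm tool [  -8.  -309.1   46.3] world [  47.5 -309.     5.2]
```

```bash
python3 -m crank '[[[-1,-30,4,0.3,200],[-1,-30,5,0.3,200],[-1,-30,5,0.3,200],[-1,-30,5,0.3,200],[-1,-30,5,0.3,200],[-1,-30,4,0.3,200],[-1,-30,4,0.3,200],[-1,-30,4,0.3,200],[-1,-30,4,0.3,200],[-1,-24,4,0.3,200]]]';python3 -m crank '[[[0,0,0,0,200],[0,0,0,0,200]]]'
python3 - <<'E'
from h import *
rep(cab(-.055,0,.08),87.28)
for n in("scene","top"):
  d=snapshot(n)["pixels"][:,:,::-1];cv2.imwrite(f"pics/{n}12.png",d)
a=cv2.imread("pics/scene12.png")[150:290,180:320];b=cv2.imread("pics/top12.png")[130:240,200:310]
cv2.imwrite("pics/c12.png",np.hstack([cv2.resize(x,(400,400),interpolation=cv2.INTER_CUBIC) for x in(a,b)]))
E
```

```text
time: 14.55
tool_pos: [0.5376, 0.0321, 0.1226]
ee_rot: [0.703, 0.025, 0.71, -0.018]
wrist_force: [0.2, 0.4, -1.5]
gripper_width: 0.0509
time: 14.72
tool_pos: [0.5363, 0.0271, 0.1197]
ee_rot: [0.702, 0.028, 0.711, -0.022]
wrist_force: [0.7, 0.6, -1.6]
gripper_width: 0.051
t 14.72 pos [0.5363 0.0271 0.1197] cab -0.0787 -0.0001 toolx [-0.013  0.009 -1.   ] jawdir deg 85.88 toolz [ 0.997 -0.072 -0.014] w 0.051 F [ 0.7  0.6 -1.6] j6 -1.62
turn world-ccw deg 1.4 -> tool x turn -1.4
shift mm tool [39.4  0.4 24.3] world [ 23.7  -1.  -39.7]
```

View pics/c12.png

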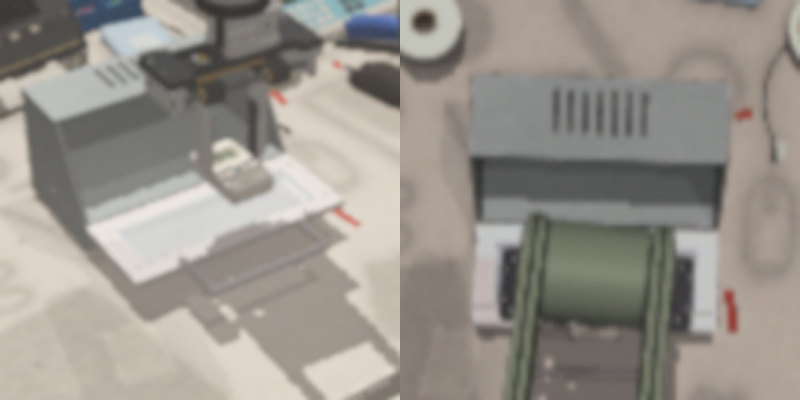

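```bash
python3 -m crank '[[[10,0,10,-0.7,200],[10,0,12,-0.7,200],[10,0,12,0,200],[5,0,12,0,200],[0,0,12,0,200],[0,0,12,0,200],[0,0,6,0,200],[0,0,0,0,200]]]'
python3 - <<'E'
from h import *
rep(cab(0,0,.06),87.28)
E
```

```text
time: 15.48
tool_pos: [0.6109, 0.0388, 0.078]
ee_rot: [0.7, 0.016, 0.714, -0.007]
wrist_force: [-1.1, 0.0, -1.3]
gripper_width: 0.0509
t 15.48 pos [0.6109 0.0388 0.078 ] cab -0.0048 0.0151 toolx [-0.02   0.013 -1.   ] jawdir deg 88.15 toolz [ 0.999 -0.032 -0.02 ] w 0.0509 F [-1.1  0.  -1.3] j6 -1.63
turn world-ccw deg -0.87 -> tool x turn 0.87
shift mm tool [ 17.8 -15.4   4.9] world [  4.1 -15.3 -18. ]
```

```bash
python3 -m crank '[[[4,-8,2,0.8,200],[4,-7,2,0,200],[4,0,0,0,200],[0,0,0,0,200]]]'; python3 -m crank '[[[4,0,0,0,200],[0,0,0,0,200]]]'
python3 - <<'E'
from h import *
rep(cab(0,0,.06),87.28)
d=snapshot("scene")["pixels"][160:260,190:290,::-1];cv2.imwrite("pics/c13.png",cv2.resize(d,None,fx=6,fy=6,interpolation=cv2.INTER_CUBIC))
E
```

```text
time: 15.82
tool_pos: [0.6129, 0.0252, 0.0644]
ee_rot: [0.699, 0.02, 0.714, -0.011]
wrist_force: [0.6, 0.0, -0.7]
gripper_width: 0.0509
time: 15.98
tool_pos: [0.6137, 0.0245, 0.0634]
ee_rot: [0.7, 0.021, 0.713, -0.012]
wrist_force: [0.2, 0.9, -1.3]
gripper_width: 0.0511
t 15.98 pos [0.6137 0.0245 0.0634] cab -0.0013 0.0009 toolx [-0.018  0.013 -1.   ] jawdir deg 87.38 toolz [ 0.999 -0.045 -0.019] w 0.0511 F [ 0.2  0.9 -1.3] j6 -1.64
turn world-ccw deg -0.1 -> tool x turn 0.1
shift mm tool [ 3.4 -1.   1.4] world [ 1.3 -1.  -3.4]
```

View pics/c13.png

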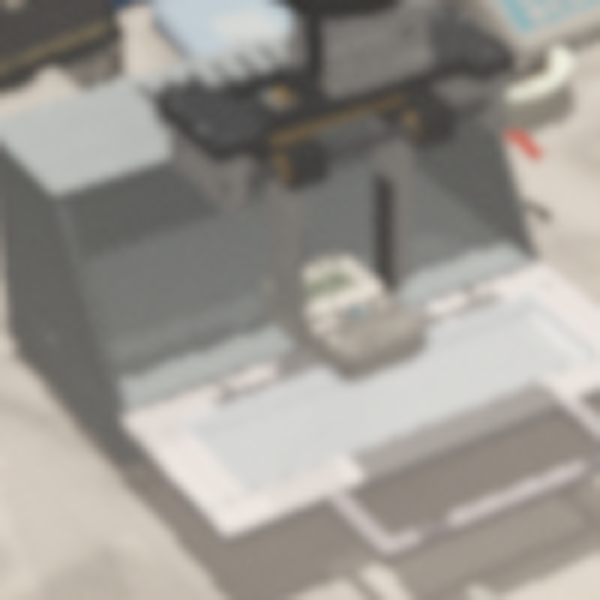

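```bash
python3 -m crank '[[[4,0,0,0,200],[0,0,0,0,200]]]';python3 -m crank '[[[4,0,0,0,200],[0,0,0,0,200]]]';python3 -m crank '[[[4,0,0,0,200],[0,0,0,0,200]]]'
```

```text
time: 16.2
tool_pos: [0.6146, 0.0243, 0.0628]
ee_rot: [0.701, 0.021, 0.713, -0.011]
wrist_force: [-0.1, 0.3, -1.3]
gripper_width: 0.0512
time: 16.37
tool_pos: [0.6157, 0.0241, 0.0623]
ee_rot: [0.702, 0.02, 0.711, -0.012]
wrist_force: [-0.8, 1.2, -0.9]
gripper_width: 0.0513
time: 16.53
tool_pos: [0.617, 0.024, 0.0617]
ee_rot: [0.703, 0.02, 0.71, -0.012]
wrist_force: [0.7, 0.3, -1.6]
gripper_width: 0.0511
```

```bash
python3 -m crank '[[[4,0,0,0,200],[4,0,-1,0,200]]]';python3 -m crank '[[[4,0,-1,0,200]]]'
```

```text
time: 16.7
tool_pos: [0.6178, 0.0239, 0.0606]
ee_rot: [0.704, 0.019, 0.709, -0.012]
wrist_force: [-9.8, 0.7, 27.0]
gripper_width: 0.0514
time: 16.78
tool_pos: [0.6178, 0.0239, 0.0606]
ee_rot: [0.705, 0.019, 0.709, -0.011]
wrist_force: [-7.5, 1.3, 21.5]
gripper_width: 0.0515
```

```bash
python3 -m crank '[[[4,0,-1,0,200]]]';python3 - <<'E'
from h import *
rep(cab(0,0,.06),87.28)
E
```

```text
time: 16.87
tool_pos: [0.6179, 0.0239, 0.0606]
ee_rot: [0.706, 0.019, 0.708, -0.011]
wrist_force: [-7.4, 0.3, 20.7]
gripper_width: 0.0514
t 16.87 pos [0.6179 0.0239 0.0606] cab 0.0028 0.0005 toolx [-0.003  0.01  -1.   ] jawdir deg 87.56 toolz [ 0.999 -0.042 -0.003] w 0.0514 F [-7.4  0.3 20.7] j6 -1.64
turn world-ccw deg -0.28 -> tool x turn 0.28
shift mm tool [ 0.6 -0.5 -2.8] world [-2.9 -0.4 -0.6]
```

```bash
python3 -m crank '[[[-1,0,0,0,120],[0,0,0,0,60],[0,0,0,0,40],[0,0,0,0,40],[-20,0,0,0,40],[-25,0,0,0,40],[0,0,-30,0,100],[0,0,-30,0,173],[0,0,-30,0,173],[0,0,0,0,173]]]';python3 - <<'E'
from h import *
rep(cab(-.08,0,.053),87.28)
for n in("scene","top"):
  d=snapshot(n)["pixels"][:,:,::-1];cv2.imwrite(f"pics/{n}14.png",d)
a=cv2.imread("pics/scene14.png")[150:290,180:320];b=cv2.imread("pics/top14.png")[130:240,200:310]
cv2.imwrite("pics/c14.png",np.hstack([cv2.resize(x,(400,400),interpolation=cv2.INTER_CUBIC) for x in(a,b)]))
E
```

```text
time: 17.7
tool_pos: [0.5209, 0.0273, 0.0993]
ee_rot: [0.702, 0.019, 0.712, -0.012]
wrist_force: [-1.0, 0.1, -0.8]
gripper_width: 0.0561
t 17.7 pos [0.5209 0.0273 0.0993] cab -0.0942 -0.0007 toolx [-0.015  0.011 -1.   ] jawdir deg 87.49 toolz [ 0.999 -0.044 -0.015] w 0.0561 F [-1.   0.1 -0.8] j6 -1.65
turn world-ccw deg -0.21 -> tool x turn 0.21
shift mm tool [46.1  0.1 14.9] world [ 14.2  -0.  -46.3]
```

View pics/c14.png

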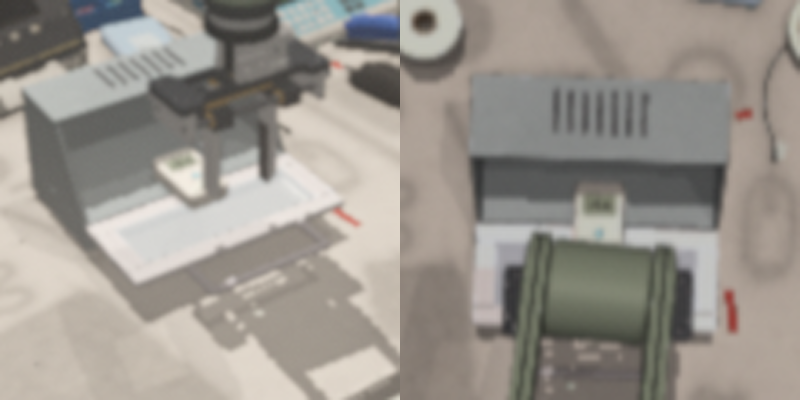

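The logger is flat and aligned, half across the hinge. I'll lower behind it and push.

```bash
python3 -m crank '[[[14,0,0,0,173],[14,0,0,0,173],[12,0,2,0,173],[3,0,5,0,173],[0,0,10,0,173],[0,0,10,0,173]]]';python3 - <<'E'
from h import *
rep(cab(.01,0,.053),87.28)
E
```

```text
time: 18.3
tool_pos: [0.5629, 0.0245, 0.0571]
ee_rot: [0.707, 0.019, 0.706, -0.013]
wrist_force: [-0.1, -0.5, 1.6]
gripper_width: 0.0304
t 18.3 pos [0.5629 0.0245 0.0571] cab -0.0521 -0.0014 toolx [ 0.002  0.01  -1.   ] jawdir deg 87.42 toolz [ 0.999 -0.045  0.001] w 0.0304 F [-0.1 -0.5  1.6] j6 -1.65
turn world-ccw deg -0.14 -> tool x turn 0.14
shift mm tool [ 4.2  1.2 62.1] world [62.1 -1.5 -4.1]
```

```bash
python3 -m crank '[[[0.5,0,10,0,173],[0.5,0,10,0,173],[0.5,0,10,0,173],[0.5,0,10,0,173],[0.5,0,8,0,173]]]';python3 - <<'E'
from h import *
rep(cab(.01,0,.053),87.28)
for n in("scene","top"):
  d=snapshot(n)["pixels"][:,:,::-1];cv2.imwrite(f"pics/{n}15.png",d)
a=cv2.imread("pics/scene15.png")[150:290,180:320];b=cv2.imread("pics/top15.png")[130:240,200:310]
cv2.imwrite("pics/c15.png",np.hstack([cv2.resize(x,(400,400),interpolation=cv2.INTER_CUBIC) for x in(a,b)]))
E
```

```text
time: 18.72
tool_pos: [0.6202, 0.0214, 0.0545]
ee_rot: [0.708, 0.019, 0.706, -0.013]
wrist_force: [-0.8, -0.4, 1.6]
gripper_width: 0.0301
t 18.72 pos [0.6202 0.0214 0.0545] cab 0.0053 -0.0019 toolx [ 0.003  0.009 -1.   ] jawdir deg 87.4 toolz [ 0.999 -0.045  0.003] w 0.0301 F [-0.8 -0.4  1.6] j6 -1.64
turn world-ccw deg -0.12 -> tool x turn 0.12
shift mm tool [1.6 1.8 4.7] world [ 4.7  1.6 -1.5]
```

View pics/c15.png

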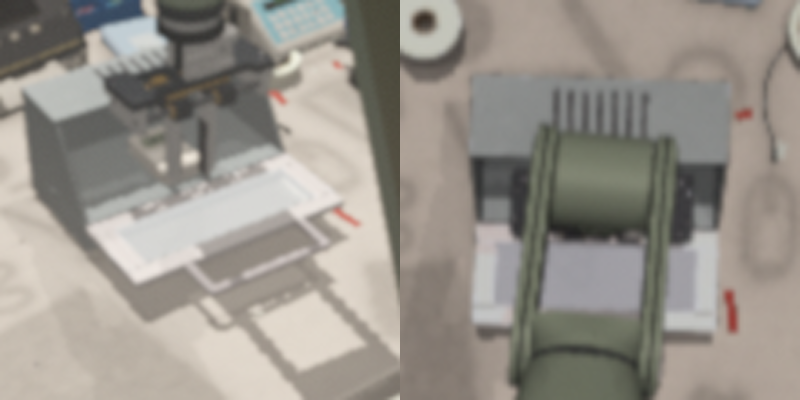

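```bash
python3 -m crank '[[[0,0,6,0,173],[0,0,0,0,173],[0,0,-10,0,173],[0,0,-30,0,173],[0,0,-30,0,173],[-30,0,-30,0,150],[-30,0,-30,0,150],[-30,0,-10,0,150],[0,0,0,0,150]]]';python3 - <<'E'
from h import *
rep(bar(2.09)+[0,0,.1],-2.72)
for n in("scene","top"):
  d=snapshot(n)["pixels"][:,:,::-1];cv2.imwrite(f"pics/{n}16.png",d)
a=cv2.imread("pics/scene16.png")[160:270,180:290];b=cv2.imread("pics/top16.png")[130:240,200:310]
cv2.imwrite("pics/c16.png",np.hstack([cv2.resize(x,(400,400),interpolation=cv2.INTER_CUBIC) for x in(a,b)]))
E
```

```text
time: 19.57
tool_pos: [0.4783, 0.0271, 0.1391]
ee_rot: [0.705, 0.02, 0.708, -0.013]
wrist_force: [2.4, 0.1, -0.2]
gripper_width: 0.0386
t 19.57 pos [0.4783 0.0271 0.1391] cab -0.1367 -0.0029 toolx [-0.004  0.01  -1.   ] jawdir deg 87.38 toolz [ 0.999 -0.046 -0.004] w 0.0386 F [ 2.4  0.1 -0.2] j6 -1.66
turn world-ccw deg 89.9 -> tool x turn -89.9
shift mm tool [ -1.5   2.9 -23.3] world [-23.2   4.    1.6]
```

View pics/c16.png

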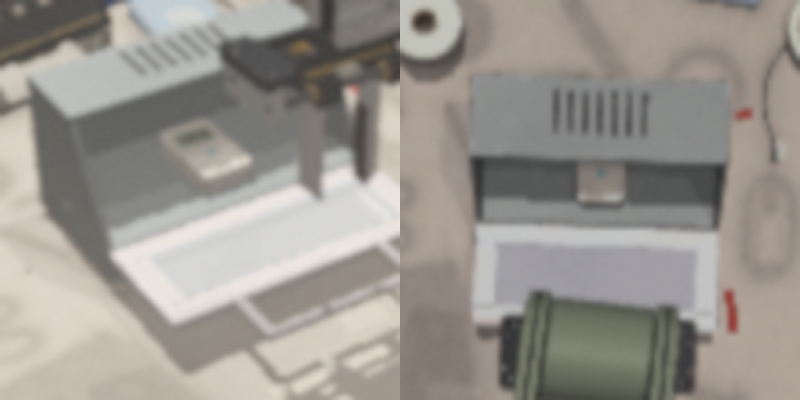

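```bash
python3 - <<'E'
from h import *
k=110/400
for p in((577,203),(625,204),(477,222),(718,228)):
    w=onz("top",p[0]*k+200-.4-.0,p[1]*k+130-.4,.045)
    print(w.round(4),"cab",round((w-H)@cx_,4),round((w-H)@cy_,4))
s=lambda x,y:(x*k+180-.4,y*k+160-.4)
for p in((207,188),(252,165),(160,130),(215,118)):
    w=onz("scene",*s(*p),.067);print("scene cab",round((w-H)@cx_,4),round((w-H)@cy_,4))
E
```

```text
[ 0.6312 -0.382   0.045 ] cab 0.0354 -0.4043
[ 0.6292 -0.4335  0.045 ] cab 0.0359 -0.4558
[ 0.6126 -0.2738  0.045 ] cab 0.0117 -0.2971
[ 0.6015 -0.5321  0.045 ] cab 0.0129 -0.5556
scene cab 0.0091 0.0304
scene cab 0.0179 -0.0209
scene cab 0.1116 0.0192
scene cab 0.1018 -0.0333
```

```bash
python3 - <<'E'
from h import *
k=110/400
for p in((577,203),(625,204),(477,222),(718,228)):
  for z in(.045,.067):
    w=onz("top",(p[0]-400)*k+200-.4,p[1]*k+130-.4,z)
    print(p,z,"cab",round((w-H)@cx_,4),round((w-H)@cy_,4))
E
```

```text
(577, 203) 0.045 cab 0.0228 0.0261
(577, 203) 0.067 cab 0.0205 0.0255
(625, 204) 0.045 cab 0.0232 -0.0257
(625, 204) 0.067 cab 0.0209 -0.0255
(477, 222) 0.045 cab -0.001 0.1331
(477, 222) 0.067 cab -0.0029 0.1309
(718, 228) 0.045 cab 0.0002 -0.1264
(718, 228) 0.067 cab -0.0017 -0.1247
```

```bash
python3 -m crank '[[[0,0,-5,7.1,150],[0,0,0,7.1,150],[0,0,0,7.1,150],[0,0,0,7.1,150],[0,0,0,7.1,150],[0,0,0,7.1,150],[0,0,0,7.1,150],[0,0,0,7.1,150],[0,0,0,7.1,150],[0,0,0,7.1,150]]]';python3 -m crank '[[[0,0,0,7,150],[0,0,0,6,150],[0,0,0,0,150],[0,0,0,0,150]]]';python3 - <<'E'
from h import *
rep(bar(2.09)-[0,0,.016],-2.72)
E
```

```text
time: 20.5
tool_pos: [0.465, 0.0282, 0.1193]
ee_rot: [0.551, 0.425, 0.574, -0.431]
wrist_force: [-0.1, 0.0, 1.0]
gripper_width: 0.0387
time: 20.83
tool_pos: [0.462, 0.0285, 0.1122]
ee_rot: [0.494, 0.485, 0.523, -0.498]
wrist_force: [0.2, -0.3, 0.3]
gripper_width: 0.0387
t 20.83 pos [0.462  0.0285 0.1122] cab -0.1531 -0.0023 toolx [-0.042  0.015 -0.999] jawdir deg 2.01 toolz [ 0.034 -0.999 -0.017] w 0.0387 F [ 0.2 -0.3  0.3] j6 -0.17
turn world-ccw deg -4.73 -> tool x turn 4.73
shift mm tool [87.8 -3.1 -1.4] world [ -6.8   2.6 -87.5]
```

```bash
python3 -m crank '[[[0,-3,0,4.7,150],[15,0,0,0,150],[15,0,0,0,150],[15,0,0,0,150],[15,0,0,0,150],[12,0,0,0,150],[0,0,0,0,150]]]';python3 - <<'E'
from h import *
rep(bar(2.09)-[0,0,.016],-2.72)
d=snapshot("scene")["pixels"][180:300,190:310,::-1];cv2.imwrite("pics/c17.png",cv2.resize(d,None,fx=5,fy=5,interpolation=cv2.INTER_CUBIC))
E
```

```text
time: 21.42
tool_pos: [0.455, 0.0294, 0.0336]
ee_rot: [-0.476, -0.5, -0.507, 0.516]
wrist_force: [-0.4, 0.2, 0.8]
gripper_width: 0.0387
t 21.42 pos [0.455  0.0294 0.0336] cab -0.1601 -0.0017 toolx [-0.046  0.015 -0.999] jawdir deg -1.85 toolz [-0.033 -0.999 -0.014] w 0.0387 F [-0.4  0.2  0.8] j6 -0.11
turn world-ccw deg -0.87 -> tool x turn 0.87
shift mm tool [ 8.9  0.5 -1.6] world [ 0.2  1.7 -8.9]
```

View pics/c17.png

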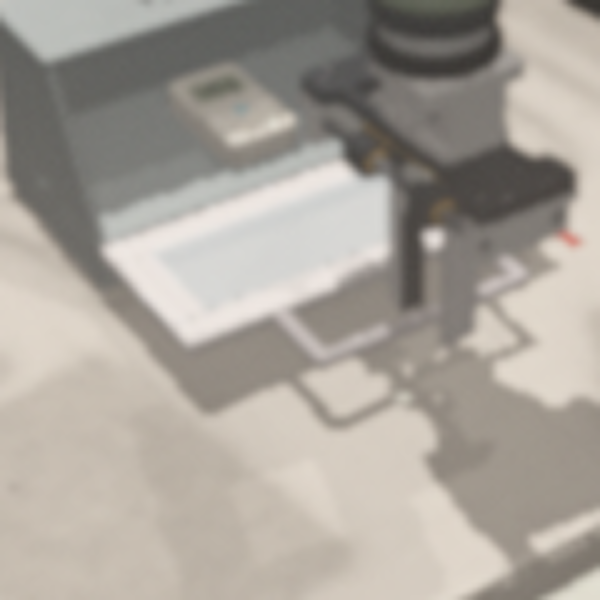

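The fingers straddle the bar at about (425,310). I'll lower a bit more, grip and lift.

```bash
python3 -m crank '[[[8,0,0,0.8,170],[4,0,0,0,255],[0,0,0,0,255],[0,0,0,0,255],[0,0,0,0,255],[0,0,0,0,255],[0,0,0,0,255],[0,0,0,0,255]]]';python3 - <<'E'
from h import *
rep(bar(2.09)-[0,0,.016],-2.72)
E
```

```text
time: 22.13
tool_pos: [0.4555, 0.0294, 0.0228]
ee_rot: [-0.474, -0.503, -0.503, 0.519]
wrist_force: [0.1, -0.6, -3.3]
gripper_width: 0.0091
t 22.13 pos [0.4555 0.0294 0.0228] cab -0.1596 -0.0017 toolx [-0.044  0.015 -0.999] jawdir deg -2.55 toolz [-0.045 -0.999 -0.013] w 0.0091 F [ 0.1 -0.6 -3.3] j6 -0.09
turn world-ccw deg -0.17 -> tool x turn 0.17
shift mm tool [-1.8 -0.5 -1.7] world [-0.3  1.7  1.9]
```

```bash
python3 -m crank '[[[-11.2,-0.5,0,0,255],[-11.2,0,0,0,255],[-11.1,1,0,0,255],[-11,1.7,0,0,255],[-10.8,2.5,0,0,255],[-10.6,3.2,0,0,255],[-10.3,4,0,0,255]]]';python3 - <<'E'
from h import *
rep(bar(1.6)-[0,0,.017],-2.72)
E
```

```text
time: 22.72
tool_pos: [0.4743, 0.0284, 0.1052]
ee_rot: [-0.476, -0.507, -0.501, 0.516]
wrist_force: [4.4, 0.1, -8.2]
gripper_width: 0.0091
t 22.72 pos [0.4743 0.0284 0.1052] cab -0.1408 -0.0018 toolx [-0.035  0.017 -0.999] jawdir deg -2.62 toolz [-0.046 -0.999 -0.015] w 0.0091 F [ 4.4  0.1 -8.2] j6 -0.09
turn world-ccw deg -0.1 -> tool x turn 0.1
shift mm tool [ 5.8 -2.2 -1.7] world [-2.3  1.9 -5.7]
```

```bash
python3 -m crank '[[[-9.8,5,0,0,255],[-9.5,5.5,0,0,255],[-9.1,6.2,0,0,255],[-8.7,7,0,0,255],[-8,7.5,0,0,255],[-7.5,8.2,0,0,255],[-7,8.8,0,0,255],[-6.4,9.2,0,0,255]]]';python3 - <<'E'
from h import *
rep(bar(1.0)-[0,0,.017],-2.72)
E
```

```text
time: 23.38
tool_pos: [0.5371, 0.0252, 0.1724]
ee_rot: [-0.475, -0.507, -0.501, 0.516]
wrist_force: [1.6, 0.6, -10.6]
gripper_width: 0.0088
t 23.38 pos [0.5371 0.0252 0.1724] cab -0.0779 -0.002 toolx [-0.034  0.018 -0.999] jawdir deg -2.65 toolz [-0.047 -0.999 -0.017] w 0.0088 F [  1.6   0.6 -10.6] j6 -0.08
turn world-ccw deg -0.07 -> tool x turn 0.07
shift mm tool [ 4.5  0.3 -1.9] world [ 0.2  2.  -4.5]
```

```bash
python3 -m crank '[[[0,0,0,0,215],[-3,9.7,0,0,215],[-4,10,0,0,215],[-3.5,10.4,0,0,215],[-3.5,10.6,0,0,215],[-2.7,10.8,0,0,215],[-2,11,0,0,215],[-1.2,11.1,0,0,215]]]';python3 - <<'E'
from h import *
rep(bar(.5)-[0,0,.017],-2.72)
d=snapshot("scene")["pixels"][120:270,180:330,::-1];cv2.imwrite("pics/c18.png",cv2.resize(d,None,fx=4,fy=4,interpolation=cv2.INTER_CUBIC))
E
```

```text
time: 24.05
tool_pos: [0.6019, 0.0217, 0.1951]
ee_rot: [-0.469, -0.499, -0.508, 0.523]
wrist_force: [-1.6, -0.2, 0.8]
gripper_width: 0.0148
t 24.05 pos [0.6019 0.0217 0.1951] cab -0.013 -0.0025 toolx [-0.063  0.017 -0.998] jawdir deg -2.51 toolz [-0.045 -0.999 -0.015] w 0.0148 F [-1.6 -0.2  0.8] j6 -0.07
turn world-ccw deg -0.21 -> tool x turn 0.21
shift mm tool [ 6.2 12.2 -2.3] world [11.9  1.9 -7. ]
```

View pics/c18.png

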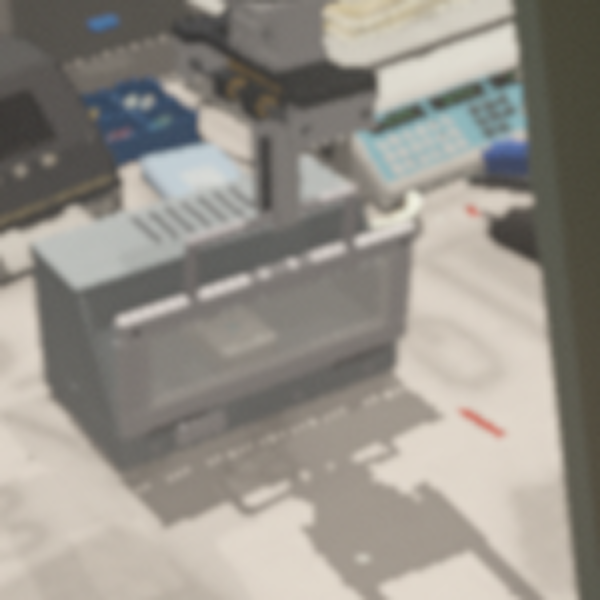

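```bash
python3 -m crank '[[[3,11,0,0,215],[2,11,0,0,215],[2,11,0,0,215],[2,11,0,0,215],[3,11,0,0,215],[3.5,10.5,0,0,215],[4,10,0,0,215]]]';python3 - <<'E'
from h import *
rep(bar(.0)-[-.002,0,.017],-2.72)
E
```

```text
time: 24.68
tool_pos: [0.6739, 0.0179, 0.1794]
ee_rot: [-0.468, -0.496, -0.509, 0.524]
wrist_force: [-0.8, 0.6, 0.4]
gripper_width: 0.0147
t 24.68 pos [0.6739 0.0179 0.1794] cab 0.0591 -0.0027 toolx [-0.069  0.014 -0.998] jawdir deg -2.44 toolz [-0.043 -0.999 -0.011] w 0.0147 F [-0.8  0.6  0.4] j6 -0.06
turn world-ccw deg -0.28 -> tool x turn 0.28
shift mm tool [ 9.1 19.3 -2.6] world [ 18.7   2.  -10.3]
```

```bash
python3 -m crank '[[[4,9,0,0,215],[3,7,0,0,215],[0,5,0,0,215]]]';python3 -m crank '[[[0,4,0,0,215]]]';python3 -m crank '[[[0,4,0,0,215]]]';python3 - <<'E'
from h import *
rep(bar(.0)-[-.002,0,.017],-2.72)
E
```

```text
time: 24.93
tool_pos: [0.6932, 0.0169, 0.1715]
ee_rot: [-0.467, -0.495, -0.511, 0.526]
wrist_force: [-12.7, 0.4, 4.3]
gripper_width: 0.0149
time: 25.02
tool_pos: [0.6932, 0.017, 0.1712]
ee_rot: [-0.464, -0.492, -0.513, 0.528]
wrist_force: [-16.4, 0.4, 11.1]
gripper_width: 0.0148
time: 25.1
tool_pos: [0.6929, 0.017, 0.1712]
ee_rot: [-0.461, -0.489, -0.516, 0.531]
wrist_force: [-11.2, 1.3, 4.9]
gripper_width: 0.015
t 25.1 pos [0.6929 0.017  0.1712] cab 0.0781 -0.0028 toolx [-0.097  0.014 -0.995] jawdir deg -2.4 toolz [-0.043 -0.999 -0.01 ] w 0.015 F [-11.2   1.3   4.9] j6 -0.06
turn world-ccw deg -0.32 -> tool x turn 0.32
shift mm tool [ 2.2 -0.2 -2.9] world [-0.3  2.9 -2.1]
```

```bash
python3 -m crank '[[[0,0,0,0,150],[0,0,0,0,150],[0,0,0,0,150]]]';python3 -m crank '[[[-15,-1.5,0,0,150],[-20,-2,0,0,150],[-20,-2,0,0,150],[-20,-2,0,0,150],[-20,-2,0,0,150],[0,-30,0,0,150],[0,-30,0,0,150],[0,-30,0,0,150],[0,-30,0,0,150],[0,0,0,0,150]]]';python3 - <<'E'
from h import *
rep()
for n in("scene","top"):
  d=snapshot(n)["pixels"][:,:,::-1];cv2.imwrite(f"pics/{n}20.png",d)
a=cv2.imread("pics/scene20.png")[155:255,185:285];b=cv2.imread("pics/top20.png")[140:210,210:300]
cv2.imwrite("pics/c20.png",np.hstack([cv2.resize(a,(400,400),interpolation=cv2.INTER_CUBIC),cv2.copyMakeBorder(cv2.resize(b,(400,311),interpolation=cv2.INTER_CUBIC),0,89,0,0,0)]))
E
```

```text
time: 25.35
tool_pos: [0.6926, 0.0169, 0.1719]
ee_rot: [-0.461, -0.488, -0.516, 0.531]
wrist_force: [-0.3, -0.1, -0.4]
gripper_width: 0.0312
time: 26.18
tool_pos: [0.5723, 0.0205, 0.2808]
ee_rot: [-0.463, -0.49, -0.515, 0.53]
wrist_force: [-0.2, 0.6, 0.2]
gripper_width: 0.0388
t 26.18 pos [0.5723 0.0205 0.2808] cab -0.0425 -0.005 toolx [-0.092  0.014 -0.996] jawdir deg -2.4 toolz [-0.043 -0.999 -0.01 ] w 0.0388 F [-0.2  0.6  0.2] j6 -0.07
```

View pics/c20.png

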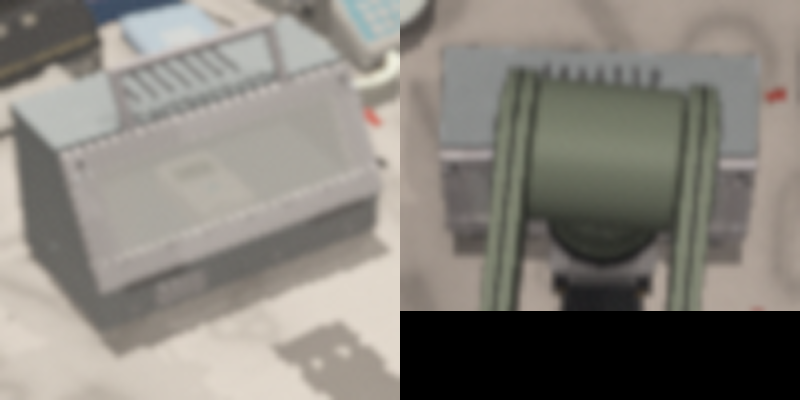

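View pics/top20.png

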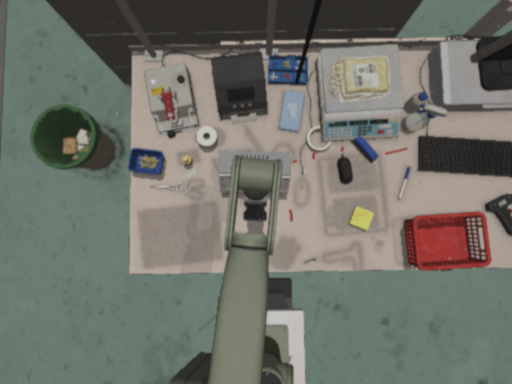

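```bash
python3 - <<'E'
from h import *
for th in(0,.06,.1):
    for y in(.07,-.07):
        u,v=proj("scene",bar(th)+y*cy_); print(th,y,"crop",((u-185+.4)*4).round(1),((v-155+.4)*4).round(1))
a=cv2.imread("pics/top20.png").astype(int);b=cv2.imread("pics/top0.png").astype(int)
for n,(r,c) in{"pad":(217,362),"mouse":(168,345),"weight":(160,187)}.items(): print(n,abs(a-b)[r-20:r+20,c-20:c+20].mean().round(2))
E
```

```text
0 0.07 crop 114.7 73.2
0 -0.07 crop 269.4 25.4
0.06 0.07 crop 119.8 73.0
0.06 -0.07 crop 275.1 24.9
0.1 0.07 crop 123.3 73.3
0.1 -0.07 crop 279.1 25.0
pad 1.34
mouse 1.19
weight 1.48
```

```bash
python3 -c "
from rig import sign_off;print(sign_off())"
```

```text
the job is handed in; nothing more can be done
None
```

The temperature logger is in the cabinet, lying flat and face up, and the flap is closed. I handed the job in at about 26 s of the 72 s allowed; the sign-off gave no verdict.

**What I did:**
- **Opening:** I gripped the loop handle and drew the flap down slowly, with the grip loosened from about halfway. I then pressed on the bar until it hit its stop, with the bar's top at 44 mm, which is level.
- **Placing:** I set the logger down across the hinge line and pushed it in with the fingertips.
- **Closing:** I lifted the flap by the bar, then pushed it shut against its stop with about 11–16 N. I opened the fingers and backed the arm clear.

**Last checks:**
- **Logger:** Before closing, the top view put its rear edge about 22 mm behind the hinge line, so its centre is about 65 mm in. The scene view put the centre at about 60 mm. It can still be seen flat through the closed window.
- **Flap:** It started slightly ajar at about 0.1 rad, with a visible gap at the roof that is now gone. The force on the stop and the bar's position both fit closed. One end of the bar in the last picture fits an angle of zero and the other fits about 0.03 rad, inside the 0.06 rad limit.
- **Bystanders:** The note pad, brass weight and mouse look unchanged from the first top picture.
- **Arm:** It touches nothing and reads no wrist force.

**What did not go to plan:**
- **Logger grip:** I started lifting before the fingers had fully closed, so I held it about 7 mm too high. I lowered it onto the floor by feel.
- **Tool tilt:** The tool drifted up to about 5 degrees off vertical. It caused no trouble.

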